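# Load brake rotors into the slotted cassette with the hand lift

## Robot

A 7-joint arm with a two-finger parallel gripper is mounted at the origin on the work surface. World frame = base frame: x ahead of the robot, y to its left, z up, the work surface at z = 0. Lengths are in m, angles in rad, forces in N, time in s.
With the tool pointing down it reaches from about 0.4 to 0.85 m from the base axis. Payload 10.4 kg.
Tool frame: the origin (TCP) lies on the centre line of the jaws, within the pads' length; the fingertips stand 17 mm ahead of it and the grasp point (between the pads) lies 2 mm behind it (manip.tcp_to_tips is the distance from the TCP to the fingertips, in m); z points along the fingers, x is the direction in which the jaws open and shut, and the axes are right-handed (so a half turn about z gives the same grasp; the last joint's range is limited). The gripper opens to 85 mm and grips with 20 to 120 N. Pads are 22 mm wide; open, the fingers measure 114 mm over their backs; the gripper's body (76 mm by 85 mm) begins 54 mm behind the grasp point. The pads swing forward as they close: fully open they stand 13 mm farther back than shut.
Start: joints at [1.294, 0.332, -0.065, 1.46, 0.022, 1.35, -0.088], TCP at [0.157, -0.605, 0.21] pointing down, gripper open.
Joint ranges: [-2.6, 2.6], [-0.5, 2.12], [-1.47, 1.34], [0.16, 2.42], [-1.27, 4.41], [0.06, 2.06], [-2.6, 2.6]. Speed limits (rad/s): [2.22, 2.22, 2.79, 2.79, 3.14, 3.14, 3.14].

## Interface

Orientations are given as a unit quaternion [x, y, z, w].
In Python, from workcell import manip gives the robot as it stands.
- The arm moves only by the shell command python3 -m pendant 'ROWS' [FORCE]. ROWS is JSON, a list of rows, each a list of 3 entries, a list of its own where there are three numbers: the shift along the world's x, y, z in cm, then the turn, a rotation vector about the world's x, y, z in degrees, then the closure in counts, from 0 (fully open) to 255 (shut). A call has 1 to 12 rows; each row shifts and turns the pose as measured when the row begins; what a row does not reach is not made up. A row lasts 1/8 s, in which the tool goes at most 62.5 mm and 10.7 degrees, less where a joint would pass 70% of its speed; a pose out of reach is approached as far as the arm can. A call is refused whole if a number of a shift passes 6.25 or a number of a turn 10.7, either way. A call with a gripper value outside its range is refused whole. The fingers move at their own pace and stop on an object; FORCE is the grip in N (left out, the last holds). Time passes only in rows, so rows that do not move let the fingers close. It gives the time, the measured TCP pose, the force and the opening at its end, in the units of the state.
- manip.get_obs(): the state, without advancing time (a new reading comes with each control period).
- manip.camera(name): name is "scene" or "top"; returns a dict with "pixels" (480x640x3 uint8, red, green, blue), "range_z" (480x640 float32, m along the optical axis (not along the pixel's ray), 0 where there is no reading), "K" (3x3 intrinsics, pixels), "origin" and "rotation" of the camera in the world. Camera axes: x right, y down, z forward; pixel columns grow to the right and rows downward; lengths in m; the calibration is good to about 2 mm. A picture is of the moment at which its call begins.
- manip.hand_in(): hands the job in, once; it reports no verdict.
The state is a dict: "clock": time; "joint_pos": joint angles; "joint_velocities": joint speeds; "tau": joint torques, N m; "position": TCP position; "ee_rot": TCP orientation; "ft_force": force on the tool from outside, world axes, zero at the start; "torque": the same for the moment, N m; "grip_width": opening from 0.0 (shut) to 1.0 (fully open).
Only numpy, scipy, OpenCV 4.12 (cv2) and the standard library are available. Lean on these libraries where they do the work, as an engineer would, in place of code of your own. Each camera call takes 0.05 s, during which the arm holds its last target.

## Task

Push the two loose brake rotors, the larger into the middle slot and the smaller into the top slot of the cassette, each lying flat and fully home against the back stop. Raise or lower the lift by its knob so that its rails meet the slot (or the waiting tray) before you push a rotor across. Leave the rotor already in the bottom slot and the other things on the bench where they are.

Things in the scene. Friction and masses are not known exactly. Their poses are not given: they have to be found in the camera images.
- rotor_large_center (a point): Bicycle brake rotor: flat solid steel disc, spokes drawn on, black hub cap flush in its middle (no opening to reach into), 5 mm thick, diameter 160 mm, about 140 g (varies). Starts flat on the lift or on the waiting tray. Point at its centre, 2.5 mm above its underside.
- rotor_small_center (a point): Bicycle brake rotor: flat solid steel disc, spokes drawn on, black hub cap flush in its middle (no opening to reach into), 5 mm thick, diameter 140 mm, about 107 g (varies). Starts flat on the lift or on the waiting tray. Point at its centre, 2.5 mm above its underside.
- station: Grey base with waiting tray and lift. Origin on the bench under the lift's centre; z up, +y is the push direction (tray, lift, cassette stand in one line along +y), x points across to the knob. Tray and lift each have two flat rails along y, 42 to 82 mm either side of the centre line, 10 mm thick, with outer fences 10 mm high. The 84 mm wide gap between the rails is open.
- lift (a joint): Height of the lift in m, up positive, -0.02 to 0.10; starts at 0, where its rails are level with the tray's. It stays where it is left: 7 N of friction and 3 to 4 N of weight, so raising takes about 12 N and lowering about 4 N.
- lift_deck (a point): Centre of the lift's rail tops, moving with the lift; axes as station. Rails 156 mm long. Fingertips fit down through the gap behind a rotor to push its edge; a cross-beam lies 31 mm below the rail tops, in the middle 50 mm of the lift's length.
- lift_knob (a point): Top centre of the lift's upright black round knob, diameter 26 mm, 52 mm tall, 140 mm (+x) off the centre line, its top 25 mm above the rail tops; it moves with the lift. Grip its upper 20 mm from above to raise or lower the lift.
- tray_deck (a point): Centre of the rail tops of the fixed waiting tray, 168 mm to -y of the lift, 70 mm above the bench. Rails 159 mm long, open at both ends, 9 mm from the lift's rails. Axes as station.
- cassette: Grey plastic cassette, axes as station; its height varies by up to 12 mm either way. Side posts 166 mm apart; ledges on both sides leave the middle 84 mm open from the mouth and from above. Three slots every 24 mm: ledges 12 mm thick, openings 12 mm high. The frame's top is 42 mm above the middle slot's ledges. Origin under its middle, 85 mm below the bottom slot's ledges.
- slot_middle (a point): Middle slot: point at the height of its ledge tops (where the rotor's underside rests), under the centre of the large rotor when fully home. Axes as station, +y into the cassette. Ledges begin 78 mm to -y of it, a flat back stop 100 mm wide stands 80 mm to +y.
- slot_top (a point): Top slot, 24 mm above the middle one: the same point for the small rotor fully home, 70 mm before the back stop, 88 mm in from where the ledges begin.
- rotor_stored_center (a point): Centre, half-way up, of the 160 mm rotor already stored in the bottom slot. Leave it.
- oil_bottle: White plastic oil bottle, 140 mm tall, 48 mm across, standing just beyond the cassette. Origin at its base. Leave it.
- grease_tub: Grey tub, 68 mm across, 55 mm tall, on the far side of the waiting tray. Origin at its base. Leave it.
- spanner: Steel spanner, 170 mm, lying on the far side of the knob. Leave it.
- screwdriver: Screwdriver, 190 mm, lying on the far side of the cassette. Leave it.
- bar_tape: Roll of handlebar tape, 72 mm across, 28 mm tall, beyond the tray's end. Leave it.
- parts_tray: Black divided parts tray, 120 x 160 x 30 mm, beyond the tray's end. Leave it.
- hub: Wheel hub with axle, 160 mm long, 52 mm across, lying beyond the cassette. Leave it.
Not all that is in view belongs to the job. Leave any turquoise or yellow look-alike of the part that bears rotor_large_center alone.

How it is judged:
At the end, for the whole second after the job is handed in: The large rotor lies flat in the middle slot and the small one flat in the top slot, each within 7 mm of touching the back stop, within 18 mm of the middle sideways and resting on its ledges (height within 3.5 mm), level within 0.06 rad and at rest; the stored rotor is within 12 mm of where it was (x of rotor_large_center in the frame of slot_middle between -0.018 and 0.018 m and y of rotor_large_center in the frame of slot_middle between -0.007 and 0.006 m and z of rotor_large_center in the frame of slot_middle between -0.001 and 0.006 m and angle between each of rotor_large_center, rotor_small_center's own z axis and vertical below 0.06 rad and linear speed of each of rotor_large, rotor_small below 0.01 m/s and x of rotor_small_center in the frame of slot_top between -0.018 and 0.018 m and y of rotor_small_center in the frame of slot_top between -0.007 and 0.006 m and z of rotor_small_center in the frame of slot_top between -0.001 and 0.006 m and distance of rotor_stored_center from where it was at the start of the episode below 0.012 m).
It fails at once if a bystander on the bench is shifted by more than 30 mm (distance of any of oil_bottle, grease_tub, spanner, screwdriver, bar_tape, parts_tray, hub from where it was at the start of the episode above 0.03 m).
It also fails if it takes over 72 s, if anything falls off the work surface, if the arm or the gripper's body presses on something with over 40 N, if the wrist force passes 120 N, or if a joint passes its speed limit or range.

## Working session

There is one attempt and no reset: what is moved stays moved. The work goes in short steps, Python scripts to look and compute and a shell command to move; the robot and the scene stay as the last step left them, time stands still between calls to the robot, and variables do not carry over. Pictures are saved under pics/ and viewed, and the job is handed in when it is done.

```bash
ls; mkdir -p pics; cat > h.py <<'E'
from workcell import manip
import numpy as np, cv2
def snap(n):
    c=manip.camera(n); return c
def save(c,f): cv2.imwrite('pics/'+f,c['pixels'][:,:,::-1])
def pts(c):
    K=np.array(c['K']);z=c['range_z'];v,u=np.mgrid[0:480,0:640]
    P=np.stack([(u-K[0,2])/K[0,0]*z,(v-K[1,2])/K[1,1]*z,z],-1)
    return P@np.array(c['rotation']).T+np.array(c['origin'])
E
python3 - <<'E'
from h import *
for n in('scene','top'):
    c=snap(n);save(c,n+'0.png');np.savez('/tmp/'+n+'0.npz',**c);print(n,c['K'],c['origin'],c['rotation'])
print(manip.get_obs(),manip.tcp_to_tips)
E
```

```text
pics
scene [[550.07707103   0.         323.81421357]
 [  0.         550.07707103 237.56380041]
 [  0.           0.           1.        ]] [1.04152064 0.88320105 0.93150691] [ 0.244609    0.87473547 -0.40346324 -0.11055183]
top [[512.1920257    0.         317.24514744]
 [  0.         512.1920257  230.68838604]
 [  0.           0.           1.        ]] [0.2904269  0.05942761 1.43497736] [-0.70356227  0.70508088 -0.06445201  0.06088531]
{'clock': 0.1, 'joint_pos': array([ 1.29438791,  0.33281647, -0.064703  ,  1.46084185,  0.0215848 ,
        1.34992041, -0.08851152]), 'joint_velocities': array([ 9.21027586e-04, -1.02537571e-03, -8.19377000e-05, -2.42068328e-03,
       -5.18623964e-06,  1.22886018e-03, -2.11648450e-03]), 'tau': array([ 1.47750197e-03, -6.26748347e+01,  4.93271404e-02, -3.92428493e+01,
        1.64364791e-02,  6.98699383e-03,  1.64124339e-05]), 'position': array([ 0.15684356, -0.60462324,  0.20919804]), 'ee_rot': array([ 7.90916651e-01, -6.11923552e-01, -5.23493791e-04, -3.77973635e-04]), 'ft_force': array([-0.50371578,  0.74791282, -0.4664234 ]), 'torque': array([-0.02268791, -0.01569663, -0.01225887]), 'grip_width': 0.9978778175016974} 0.017
```

View pics/scene0.png

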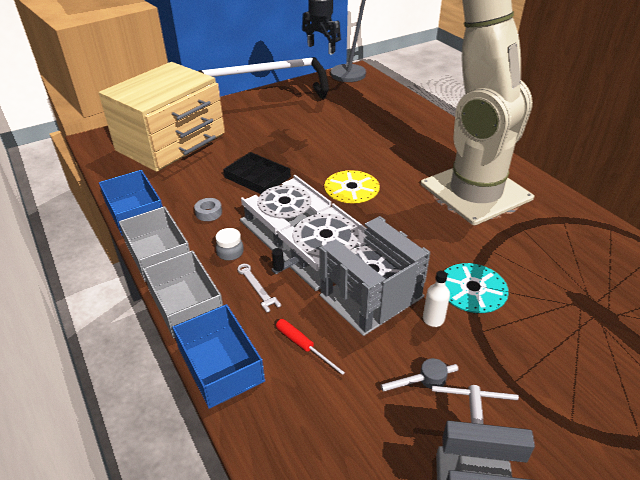

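View pics/top0.png

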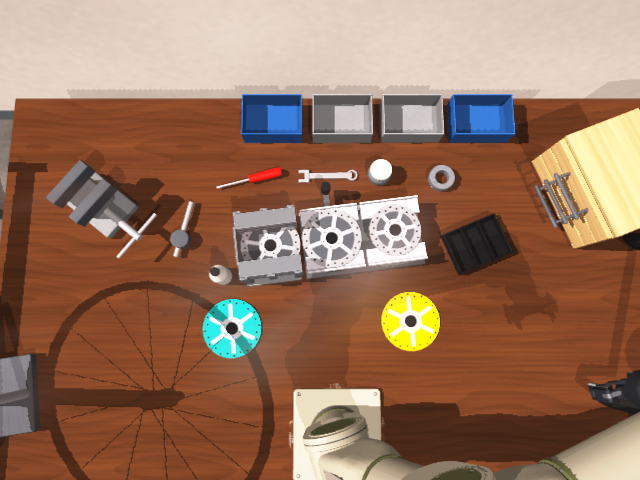

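The large rotor (top view about 332,238) sits on the lift. The small one (395,230) is on the tray, with the cassette to the left (+y) and the knob at (326,188). Next I'll measure the positions.

```bash
cat >> h.py <<'E'
from scipy.spatial.transform import Rotation as R
def pts(c):
    K=np.array(c['K']);z=c['range_z'];v,u=np.mgrid[0:480,0:640]
    P=np.stack([(u-K[0,2])/K[0,0]*z,(v-K[1,2])/K[1,1]*z,z],-1)
    return P@R.from_quat(c['rotation']).as_matrix().T+np.array(c['origin'])
def ray(c,u,v,h):
    K=np.array(c['K']);d=R.from_quat(c['rotation']).as_matrix()@np.array([(u-K[0,2])/K[0,0],(v-K[1,2])/K[1,1],1.]);o=np.array(c['origin'])
    return o+d*(h-o[2])/d[2]
E
python3 - <<'E'
from h import *
c=dict(np.load('/tmp/top0.npz'));P=pts(c)
for n,(u,v) in dict(hubL=(332,238),hubS=(395,230),stored=(270,245),knob=(326,188),bench=(290,300),cassTop=(265,217),cassTop2=(265,267),rail=(415,208),rail2=(420,255),railL=(310,265)).items(): print(n,P[v,u].round(4))
crop=c['pixels'][150:310,200:480,::-1];cv2.imwrite('pics/crop0.png',cv2.resize(crop,None,fx=2.8,fy=2.8,interpolation=cv2.INTER_CUBIC))
z=np.clip(P[150:310,200:480,2],0,.2)/.2*255
cv2.imwrite('pics/z0.png',cv2.applyColorMap(cv2.resize(z.astype(np.uint8),None,fx=2.8,fy=2.8,interpolation=0),cv2.COLORMAP_JET))
E
```

```text
hubL [0.5142 0.0126 0.0758]
hubS [ 0.535  -0.1569  0.08  ]
stored [0.495  0.1788 0.0785]
knob [0.6476 0.0284 0.0958]
bench [0.3522 0.1279 0.002 ]
cassTop [0.5581 0.1869 0.1435]
cassTop2 [0.4288 0.1847 0.1458]
rail [ 0.5977 -0.2149  0.0705]
rail2 [ 0.4685 -0.2239  0.0695]
railL [0.4418 0.0718 0.0721]
```

View pics/crop0.png

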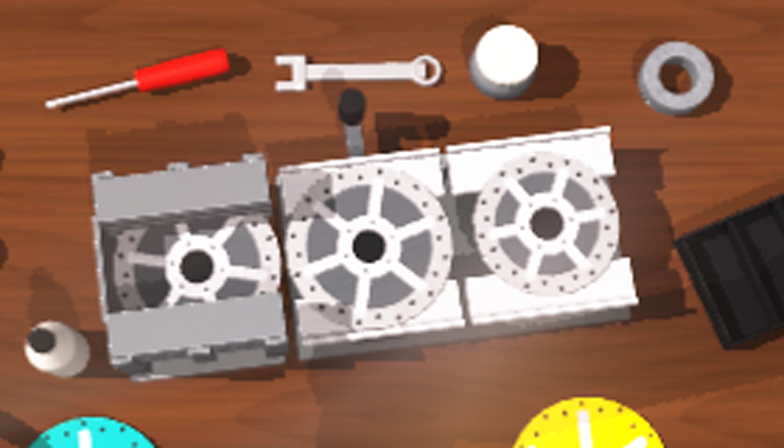

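View pics/z0.png

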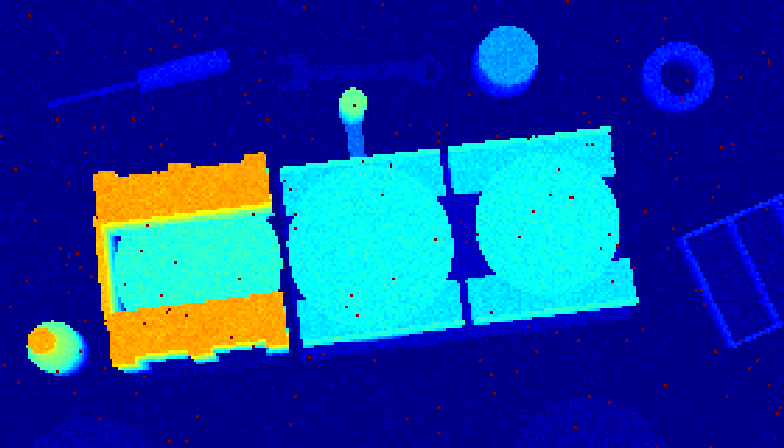

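The crop shows both discs, the cassette frame (orange in the height map) and the knob (about 352,103 in the crop). Now I'll fit the geometry.

```bash
python3 - <<'E'
from h import *
c=dict(np.load('/tmp/top0.npz'));P=pts(c)
v,u=np.mgrid[0:480,0:640]
roi=(u>195)&(u<440)&(v>150)&(v<310)
def med(m):return np.median(P[...,2][m])
def circ(u0,v0,r):return (u-u0)**2+(v-v0)**2<r*r
for n,a in dict(large=(332,238,20),small=(395,230,18),stored=(272,243,14)).items(): print(n,med(circ(*a)))
# cassette frame top
m=roi&(abs(P[...,2]-.145)<.007)&(u<305)&(u>225)
m=cv2.morphologyEx(m.astype(np.uint8),cv2.MORPH_OPEN,np.ones((3,3)))>0
zt=med(m);print('frame top z',zt,'mean',P[...,2][m].mean())
# rails
for n,(a,b) in dict(t=((370,355,430,425),(0,)),).items():pass
def box(u0,u1,v0,v1):return (u>=u0)&(u<u1)&(v>=v0)&(v<v1)
print('tray rails',med(box(405,417,203,214)&(P[...,2]>.05)),med(box(372,380,252,263)&(P[...,2]>.05)))
print('lift rails',med(box(303,308,213,219)),med(box(308,316,264,270)),'knob',np.sort(P[...,2][circ(326,187,4)])[-60:].round(4)[::6])
# colour circle fits: use yaw from rails inner/outer edges
hm=roi&(P[...,2]>.055)&(P[...,2]<.1)&(u>302)
hm=cv2.morphologyEx(hm.astype(np.uint8),cv2.MORPH_OPEN,np.ones((3,3)))>0
# upper and lower outer edges
up=[];lo=[]
for uu in range(306,418):
    col=np.where(hm[:,uu]&((v[:,uu]>198)))[0]
    if len(col)<5: continue
    up.append((uu,col.min()));lo.append((uu,col.max()))
for n,e in(('up',up),('lo',lo)):
    e=np.array(e,float); Q=np.array([ray(c,a,b+(-.5 if n=='up' else .5),.08)[:2] for a,b in e])
    k,b=np.polyfit(Q[:,1],Q[:,0],1); r=Q[:,0]-k*Q[:,1]-b; g=abs(r)<2*np.median(abs(r))+.001
    k,b=np.polyfit(Q[g,1],Q[g,0],1);print(n,'dx/dy',k,'x at y=0',b,'yaw',-np.degrees(np.arctan(k)))
# frame edges
e=[];f=[]
for uu in range(238,300):
    col=np.where(m[:,uu])[0]
    if len(col)<15:continue
    d=np.diff(col);i=d.argmax()
    if d[i]>10:e.append((uu,col[i]+.5));f.append((uu,col[i+1]-.5))
for n,q in(('in+x',e),('in-x',f)):
    Q=np.array([ray(c,a,b,zt)[:2] for a,b in q]);k,b=np.polyfit(Q[:,1],Q[:,0],1);print(n,k,b,len(q))
# hubs: dark centroid
g=c['pixels'].max(-1)
for n,(a,b,h) in dict(large=(332,238,.0755),small=(395,230,.0755),stored=(270,245,.08)).items():
    mm=circ(a,b,9)&(g<70);U,V=u[mm].mean(),v[mm].mean();print(n,U,V,mm.sum(),ray(c,U,V,h).round(4))
mm=circ(326,188,8)&(P[...,2]>.085);print('knob',ray(c,u[mm].mean(),v[mm].mean(),.095).round(4),mm.sum())
np.save('/tmp/m.npy',m)
s=dict(np.load('/tmp/scene0.npz'))
cr=s['pixels'][170:340,230:440,::-1];cv2.imwrite('pics/s0.png',cv2.resize(cr,None,fx=3.5,fy=3.5,interpolation=cv2.INTER_CUBIC))
E
```

```text
large 0.07665135483855012
small 0.07690952145620389
stored 0.082455868619139
frame top z 0.14286971894238054 mean 0.14297602509740298
tray rails 0.0727423097000417 0.07118974136294753
lift rails 0.07223992011630642 0.07113055967190585 knob [0.0884 0.0931 0.0938 0.0958 0.0965 0.0967 0.0979 0.0987]
up dx/dy -0.09886087108721184 x at y=0 0.6055189771317263 yaw 5.645964807456613
lo dx/dy -0.12524143482439853 x at y=0 0.428228739557473 yaw 7.138636321985349
in+x -0.12000325581965143 0.5592787047912526 58
in-x -0.12914064361680772 0.47536036992031994 58
large 331.1914893617021 237.70212765957447 94 [0.515  0.0148 0.0755]
small nan nan 0 [nan nan nan]
stored 269.8369565217391 244.9891304347826 92 [0.4948 0.1791 0.08  ]
knob [0.6534 0.0295 0.095 ] 79<stdin>:42: RuntimeWarning: Mean of empty slice.
  ret = ret.dtype.type(ret / rcount)
```

View pics/s0.png

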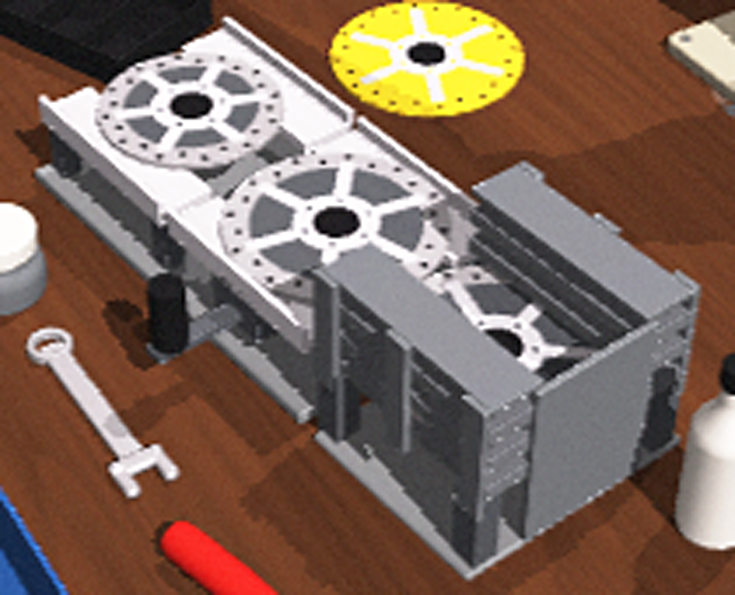

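Measured geometry:

| Item | Value |
|---|---|
| Station yaw | about 7.0° |
| Lift centre | about (0.515, 0.0125) |
| Knob top | about (0.654, 0.0295, 0.095) |
| Middle ledge | z about 0.0995 |
| Top ledge | z about 0.1235 |

The ledge heights include a depth bias of about 1.7 mm, taken from the tray's known 70 mm. I'll move over to the knob with the jaws along station x.

```bash
python3 -m pendant '[[[3.6,4.6,0],[0,0,7],0],[[3.6,4.6,0],[0,0,7],60],[[3.6,4.6,0],[0,0,7],105],[[3.6,4.6,0],[0,0,7],105],[[3.6,4.6,0],[0,0,7],105],[[3.6,4.6,0],[0,0,7],105],[[3.6,4.6,0],[0,0,7],105],[[3.6,4.6,0],[0,0,7],105],[[3.6,4.6,0],[0,0,7],105],[[3.6,4.6,0],[0,0,7],105],[[3.6,4.6,0],[0,0,7],105],[[0,0,0],[0,0,0],105]]' 80
cat >> h.py <<'E'
def st(target=None,ang=7.0):
    o=manip.get_obs();M=R.from_quat(o['ee_rot']).as_matrix();a=np.degrees(np.arctan2(M[1,0],M[0,0]))
    print('t',o['clock'],'p',o['position'].round(4),'jawang',a.round(2),'toolz',M[:,2].round(3),'F',o['ft_force'].round(1),'w',round(o['grip_width'],3))
    if target is not None: print('need cm',((np.array(target)-o['position'])*100).round(2),'turn',(((ang-a+90)%180)-90).round(2))
E
python3 -c "
from h import *
st([.654,.0295,.17])"
```

```text
clock: 1.6
position: [0.5583, -0.0784, 0.2054]
ee_rot: [0.999, 0.035, -0.002, 0.0]
ft_force: [-0.3, -0.4, -0.1]
grip_width: 0.585
t 1.6 p [ 0.5583 -0.0784  0.2054] jawang 3.96 toolz [-0.005 -0.001 -1.   ] F [-0.3 -0.4 -0.1] w 0.585
need cm [ 9.57 10.79 -3.54] turn 3.04
```

```bash
python3 -m pendant '[[[3.2,3.6,-1],[0,0,1],105],[[3.2,3.6,-1],[0.1,-0.3,1],105],[[3.2,3.6,-1],[0,0,1],105],[[0,0,0],[0,0,0],105],[[0,0,0],[0,0,0],105]]'
python3 - <<'E'
from h import *
st([.654,.0295,.083])
for n in('scene','top'):
    c=snap(n);save(c,n+'1.png')
    b=(c['pixels'][160:340,200:480] if n=='scene' else c['pixels'][150:310,240:440])[:,:,::-1]
    cv2.imwrite('pics/c1%s.png'%n,cv2.resize(b,None,fx=2.8,fy=2.8,interpolation=cv2.INTER_CUBIC))
E
```

```text
clock: 2.22
position: [0.6553, 0.0273, 0.1719]
ee_rot: [0.998, 0.057, -0.002, 0.001]
ft_force: [-0.5, -0.1, 0.4]
grip_width: 0.589
t 2.225 p [0.6553 0.0273 0.1719] jawang 6.56 toolz [-0.003 -0.003 -1.   ] F [-0.5 -0.1  0.4] w 0.589
need cm [-0.13  0.22 -8.89] turn 0.44
```

View pics/c1scene.png

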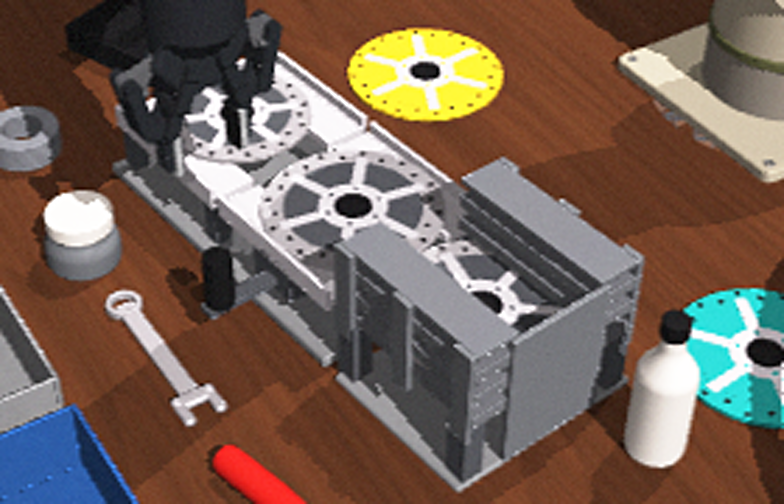

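View pics/c1top.png

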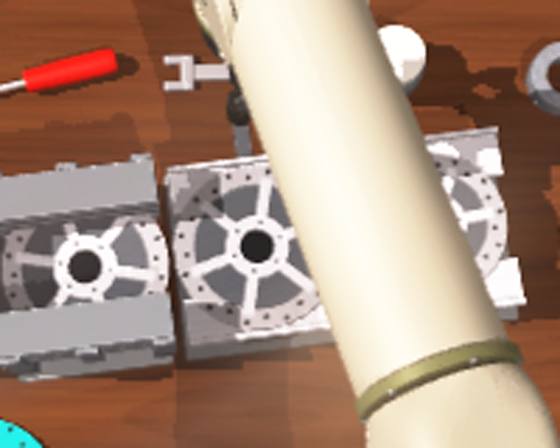

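The top view shows the arm's end over the knob (about 238,105 in the crop). In the scene view the gripper stands above and behind the knob, so I'll check that by projecting the TCP.

```bash
python3 - <<'E'
from h import *
c=snap('scene')
M=R.from_quat(c['rotation']).as_matrix();K=np.array(c['K'])
def pr(p):
    q=K@(M.T@(np.array(p)-c['origin']));q=q[:2]/q[2];return q.round(1),((q-[200,160])*2.8).round(0)
print('tips',pr([.6553,.0273,.155]),'knob',pr([.654,.0295,.095]),'knobbase',pr([.654,.0295,.043]))
print(ray(c,217/2.8+200,258/2.8+160,.095), ray(c,217/2.8+200,251/2.8+160,.095))
E
```

```text
tips (array([274.4, 230.5]), array([208., 197.])) knob (array([277. , 251.1]), array([216., 255.])) knobbase (array([278.3, 267.7]), array([219., 301.]))
[0.65467702 0.03320174 0.095     ] [0.65073937 0.0256309  0.095     ]
```

```bash
python3 - <<'E'
from h import *
c=snap('scene');st()
M=R.from_quat(c['rotation']).as_matrix();K=np.array(c['K'])
im=cv2.resize(c['pixels'][130:290,210:370,::-1],None,fx=3.7,fy=3.7,interpolation=cv2.INTER_CUBIC)
for p,col in(([.6553,.0273,.155],(0,0,255)),([.6553,.0273,.172],(0,255,0)),([.6305,.0243,.155],(255,0,0)),([.680,.0303,.155],(255,0,255)),([.654,.0295,.095],(0,255,255))):
    q=K@(M.T@(np.array(p)-c['origin']));q=(q[:2]/q[2]-[210,130])*3.7;cv2.circle(im,(int(q[0]),int(q[1])),4,col,-1)
cv2.imwrite('pics/c2.png',im)
P=pts(c);print(P[160:235:6,230:310:8].round(2)[:,:,2])
E
```

```text
t 2.425 p [0.6554 0.0271 0.1728] jawang 6.54 toolz [-0.002 -0.003 -1.   ] F [-0.2 -1.2 -0.3] w 0.59
[[ 0.    0.03  0.01  0.36  0.36  0.36  0.36  0.34 -0.   -0.  ]
 [ 0.02  0.01 -0.    0.34  0.35  0.35  0.35  0.33  0.3  -0.  ]
 [ 0.03  0.01  0.02  0.33  0.33  0.33  0.33  0.3   0.29 -0.  ]
 [ 0.01  0.02  0.93  0.31  0.31  0.3   0.3   0.01  0.28  0.  ]
 [ 0.    0.    0.3   0.3   0.3   0.29  0.28  0.25  0.26  0.07]
 [-0.   -0.    0.3   0.27  0.28  0.27  0.25  0.26  0.25  0.08]
 [-0.   -0.    0.29  0.07  0.27  0.08  0.08  0.24  0.07  0.07]
 [-0.    0.    0.26  0.26  0.25  0.08  0.08  0.23  0.07  0.07]
 [-0.    0.    0.06  0.25  0.24  0.07  0.08  0.21  0.07  0.08]
 [-0.   -0.    0.03  0.06  0.22  0.07  0.07  0.07  0.08  0.01]
 [-0.    0.    0.01  0.01  0.21  0.07  0.07  0.01  0.01  0.07]
 [-0.   -0.    0.    0.01  0.01  0.07  0.07  0.07  0.02  0.07]
 [ 0.06  0.06  0.    0.01  0.01  0.01  0.07  0.07  0.07  0.08]]
```

View pics/c2.png

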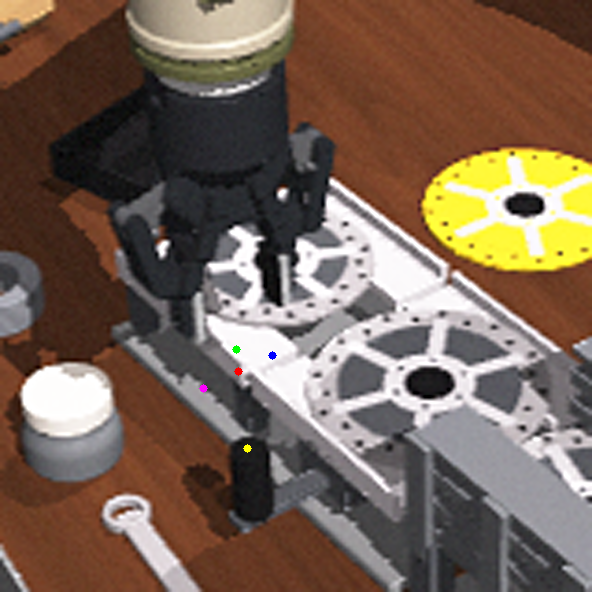

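The tips look about 45 mm higher than the reported pose implies. I'll measure the fingertips directly from depth.

```bash
python3 - <<'E'
from h import *
c=snap('scene');P=pts(c);st()
v,u=np.mgrid[0:480,0:640]
m=(u>235)&(u<305)&(v>150)&(v<250)&(P[...,2]>.12)&(P[...,2]<.3)
m=cv2.morphologyEx(m.astype(np.uint8),cv2.MORPH_OPEN,np.ones((2,2)))
n,l,s,_=cv2.connectedComponentsWithStats(m)
for zz in np.arange(.13,.3,.01):
    k=(m>0)&(abs(P[...,2]-zz)<.005)
    if k.sum(): print(zz.round(3),k.sum(),P[k].min(0).round(3),P[k].max(0).round(3),P[k].mean(0).round(3))
c=snap('top');P=pts(c)
print(P[150:200:5,320:345:4,2].round(2))
E
```

```text
t 2.475 p [0.6554 0.0273 0.1729] jawang 6.55 toolz [-0.002 -0.003 -1.   ] F [-0.6 -0.3 -0.2] w 0.587
0.2 27 [0.62  0.018 0.197] [0.691 0.042 0.205] [0.65  0.032 0.202]
0.21 61 [0.616 0.017 0.205] [0.694 0.044 0.215] [0.657 0.033 0.21 ]
0.22 68 [0.619 0.016 0.215] [0.696 0.044 0.225] [0.661 0.033 0.22 ]
0.23 69 [0.619 0.016 0.225] [0.696 0.043 0.235] [0.657 0.034 0.23 ]
0.24 63 [0.603 0.014 0.235] [0.707 0.047 0.245] [0.652 0.034 0.241]
0.25 183 [0.597 0.01  0.245] [0.713 0.048 0.255] [0.656 0.032 0.25 ]
0.26 127 [0.596 0.012 0.255] [0.717 0.049 0.265] [0.66  0.035 0.26 ]
0.27 194 [0.593 0.009 0.265] [0.719 0.049 0.275] [0.659 0.036 0.27 ]
0.28 163 [0.589 0.012 0.275] [0.721 0.05  0.285] [0.659 0.038 0.28 ]
0.29 206 [0.59  0.02  0.285] [0.724 0.051 0.295] [0.661 0.039 0.29 ]
[[ 0.59  0.59  0.59  0.6   0.6   0.6   0.6 ]
 [ 0.58  0.58  0.59  0.59  0.6   0.6   0.61]
 [ 0.58  0.58  0.59  0.6   0.6   0.6   0.61]
 [ 0.56  0.57  0.59  0.6   0.6   0.6   0.61]
 [ 0.53  0.57  0.59  0.59  0.6   0.6   0.61]
 [ 0.01  0.56  0.59  0.59  0.6   0.6   0.61]
 [ 0.    0.26  0.57  0.59  0.6   0.61  0.61]
 [ 0.    0.1   0.57  0.59  0.6   0.6   0.61]
 [-0.    0.09  0.3   0.59  0.6   0.6   0.61]
 [ 0.01  0.05  0.05  0.58  0.59  0.6   0.61]]
```

Depth puts the tips at z about 0.199, against 0.156 to 0.16 from the reported TCP. The x and y agree. I'll descend part of the way and look again before trusting either value.

```bash
python3 -m pendant '[[[0,0.2,-2],[0,0,0.4],105],[[0,0,-2],[0,0,0],105],[[0,0,-2],[0,0,0],105],[[0,0,0],[0,0,0],105]]'
cat >> h.py <<'E'
def tips(lo=.06):
    c=snap('scene');P=pts(c);g=c['pixels'].max(-1)
    p=manip.get_obs()['position']
    d=np.hypot(P[...,0]-p[0],P[...,1]-p[1])
    m=(d<.06)&(P[...,2]>lo)&(P[...,2]<.3)&(g<110)
    m=cv2.morphologyEx(m.astype(np.uint8),cv2.MORPH_OPEN,np.ones((2,2)))>0
    z=np.sort(P[...,2][m]);print('lowest z',z[:3],z[[5,10,20]].round(3))
    return c,P
E
python3 - <<'E'
from h import *
st([.654,.0295,.083]);c,P=tips(.11)
cv2.imwrite('pics/c3.png',cv2.resize(c['pixels'][130:290,210:370,::-1],None,fx=3.7,fy=3.7,interpolation=cv2.INTER_CUBIC))
E
```

```text
clock: 3.02
position: [0.6541, 0.0286, 0.1072]
ee_rot: [0.998, 0.061, -0.002, 0.001]
ft_force: [-0.0, 0.6, 1.0]
grip_width: 0.594
t 3.025 p [0.6541 0.0286 0.1072] jawang 6.94 toolz [-0.004 -0.003 -1.   ] F [-0.   0.6  1. ] w 0.594
need cm [-0.01  0.09 -2.42] turn 0.06
lowest z [0.0004452  0.00265515 0.00713178] [0.01  0.011 0.013]
```

View pics/c3.png

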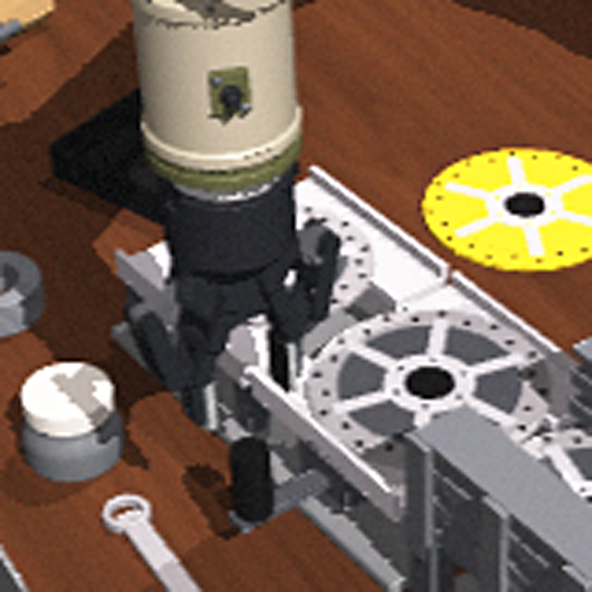

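The tips (203,428 and 278,385) are still about 30 mm above the knob top (250,442). The vision offset holds, so I'll keep descending and watch the force.

```bash
python3 -m pendant '[[[0,0.1,-1.2],[0,0,0],105],[[0,0,-1.2],[0,0,0],105],[[0,0,-1],[0,0,0],105],[[0,0,0],[0,0,0],105]]'
python3 - <<'E'
from h import *
st([.654,.0295,.083]);c=snap('scene')
cv2.imwrite('pics/c4.png',cv2.resize(c['pixels'][170:280,220:330,::-1],None,fx=5,fy=5,interpolation=cv2.INTER_CUBIC))
E
```

```text
clock: 3.58
position: [0.6553, 0.03, 0.0729]
ee_rot: [0.998, 0.061, -0.001, 0.001]
ft_force: [-0.8, -1.1, 0.3]
grip_width: 0.583
t 3.575 p [0.6553 0.03   0.0729] jawang 6.94 toolz [-0.001 -0.003 -1.   ] F [-0.8 -1.1  0.3] w 0.583
need cm [-0.13 -0.05  1.01] turn 0.06
```

View pics/c4.png

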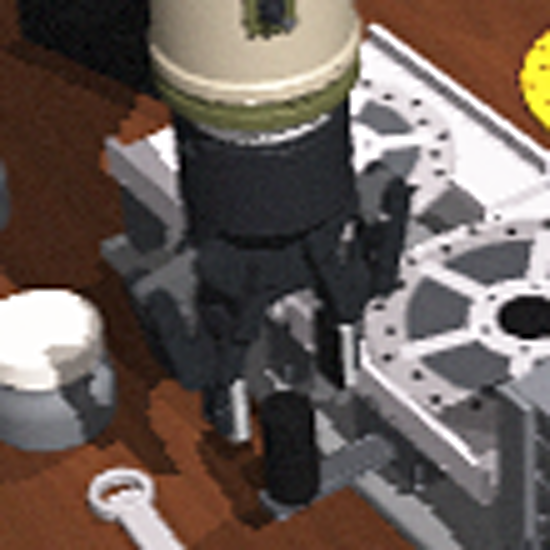

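The tips are now level with the knob top, one on each side. I'll go down 22 mm more and grip.

```bash
python3 -m pendant '[[[-0.1,0,-1.1],[0,0,0],105],[[0,0,-1.1],[0,0,0],105],[[0,0,0],[0,0,0],105],[[0,0,0],[0,0,255],255]]' 80
python3 -m pendant '[[[0,0,0],[0,0,0],105],[[0,0,0],[0,0,0],255],[[0,0,0],[0,0,0],255],[[0,0,0],[0,0,0],255],[[0,0,0],[0,0,0],255],[[0,0,0],[0,0,0],255]]' 80
python3 - <<'E'
from h import *
st();c=snap('scene')
cv2.imwrite('pics/c5.png',cv2.resize(c['pixels'][170:280,220:330,::-1],None,fx=5,fy=5,interpolation=cv2.INTER_CUBIC))
E
```

```text
clock: 4.38
position: [0.6565, 0.0302, 0.075]
ee_rot: [0.998, 0.06, 0.001, 0.001]
ft_force: [0.6, -0.4, -0.2]
grip_width: -0.0
t 4.375 p [0.6565 0.0302 0.075 ] jawang 6.93 toolz [ 0.002 -0.003 -1.   ] F [ 0.6 -0.4 -0.2] w -0.0out of range: row 4 has 255, outside -10.7 to 10.7
```

View pics/c5.png

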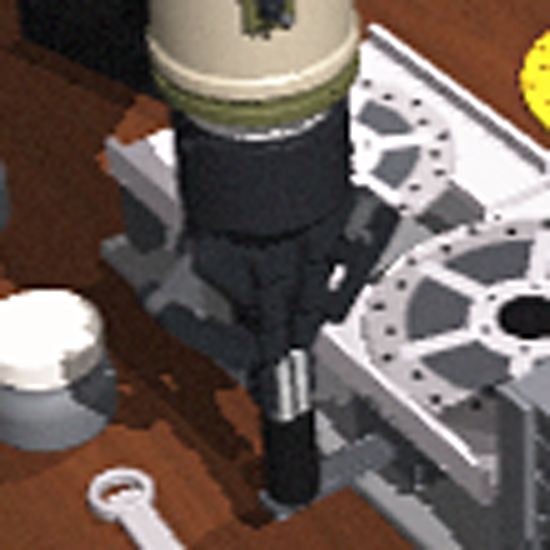

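A typo in a turn entry got the descent refused, so the jaws closed above the knob. Nothing was touched (0 N). I'll measure the tip height by depth, then reopen and descend.

```bash
python3 - <<'E'
from h import *
c=snap('scene');P=pts(c)
# column through finger: crop(292, y)/5 + offset
for r in range(236,272,2):
    uu=int(220+292/5); print(r,c['pixels'][r,uu],np.median(P[r-1:r+2,uu-1:uu+2].reshape(-1,3),0).round(4))
E
```

```text
236 [25 25 29] [0.6528 0.0406 0.1465]
238 [29 29 31] [0.6528 0.0379 0.141 ]
240 [183 186 183] [0.6535 0.0383 0.1347]
242 [79 75 77] [0.6543 0.0403 0.1306]
244 [78 78 78] [0.6555 0.0411 0.1258]
246 [74 76 79] [0.6555 0.04   0.1196]
248 [106 102 105] [0.6555 0.0402 0.1145]
250 [123 122 124] [0.6558 0.0403 0.109 ]
252 [131 129 130] [0.6558 0.0409 0.1034]
254 [36 34 34] [0.6563 0.0387 0.0943]
256 [23 25 25] [0.6571 0.0399 0.0893]
258 [29 25 27] [0.6579 0.0402 0.0849]
260 [25 24 24] [0.6576 0.0395 0.0768]
262 [24 23 24] [0.6594 0.0413 0.0711]
264 [26 25 27] [0.6585 0.0396 0.0644]
266 [24 24 29] [0.6597 0.0408 0.0592]
268 [28 29 28] [0.6602 0.0408 0.0544]
270 [26 25 26] [0.6604 0.0375 0.0453]
```

```bash
python3 -m pendant '[[[0,0,0],[0,0,0],105],[[0,0,0],[0,0,0],105],[[0,0,0],[0,0,0],105],[[0,0,0],[0,0,0],105]]' 80
```

```text
clock: 4.97
position: [0.6565, 0.0302, 0.0749]
ee_rot: [0.998, 0.06, 0.001, 0.001]
ft_force: [-0.4, -0.5, 0.6]
grip_width: 0.589
```

Closed tips sit at TCP z + 25 mm, so the reported z is about 42 mm below the truth. I'll use the offset I measured. Descending 29 mm, then gripping.

```bash
python3 -m pendant '[[[-0.2,0,-1],[0,0,0],105],[[0,0,-1],[0,0,0],105],[[0,0,-0.8],[0,0,0],105],[[0,0,0],[0,0,0],105]]' 80
```

```text
clock: 5.48
position: [0.6536, 0.03, 0.044]
ee_rot: [0.998, 0.06, 0.0, 0.001]
ft_force: [0.1, -0.4, 0.6]
grip_width: 0.587
```

```bash
python3 -m pendant '[[[0,0,0],[0,0,0],255],[[0,0,0],[0,0,0],255],[[0,0,0],[0,0,0],255],[[0,0,0],[0,0,0],255]]' 80
python3 - <<'E'
from h import *
st();c=snap('scene')
cv2.imwrite('pics/c6.png',cv2.resize(c['pixels'][170:280,220:330,::-1],None,fx=5,fy=5,interpolation=cv2.INTER_CUBIC))
E
```

```text
clock: 5.98
position: [0.6537, 0.0301, 0.0441]
ee_rot: [0.998, 0.06, 0.0, 0.001]
ft_force: [0.2, -0.5, -2.7]
grip_width: 0.279
t 5.975 p [0.6537 0.0301 0.0441] jawang 6.93 toolz [ 0.    -0.003 -1.   ] F [ 0.2 -0.5 -2.7] w 0.279
```

View pics/c6.png

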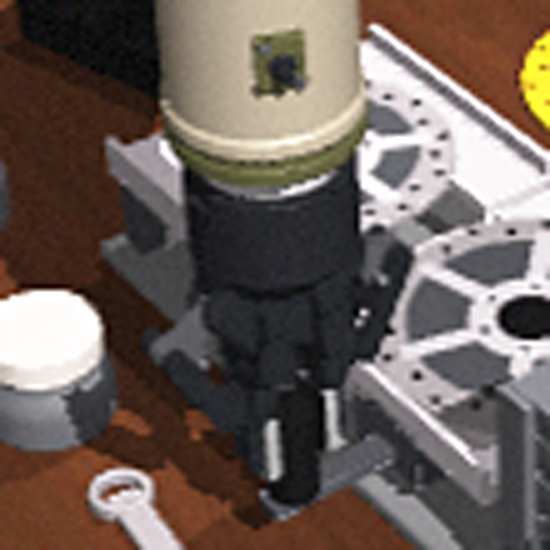

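The knob is gripped (opening about 24 mm). Raising the lift about 31 mm for the middle slot.

```bash
python3 -m pendant '[[[0,0,0.8],[0,0,0],255],[[0,0,0.8],[0,0,0],255],[[0,0,0.8],[0,0,0],255],[[0,0,0.8],[0,0,0],255],[[0,0,0],[0,0,0],255],[[0,0,0],[0,0,0],255]]' 80
cat >> h.py <<'E'
def heights():
    c=snap('scene');P=pts(c);return c,P
E
python3 - <<'E'
from h import *
st()
for n in('scene','top'):
    c=snap(n);save(c,n+'6.png');P=pts(c);np.savez('/tmp/%s6.npz'%n,**c)
    if n=='scene':
        cv2.imwrite('pics/c7.png',cv2.resize(c['pixels'][170:330,230:430,::-1],None,fx=4,fy=3.7,interpolation=cv2.INTER_CUBIC))
E
```

```text
clock: 6.78
position: [0.6536, 0.0301, 0.0746]
ee_rot: [0.998, 0.061, -0.0, 0.001]
ft_force: [1.8, 0.9, -6.6]
grip_width: 0.279
t 6.775 p [0.6536 0.0301 0.0746] jawang 6.95 toolz [-0.    -0.002 -1.   ] F [ 1.8  0.9 -6.6] w 0.279
```

View pics/c7.png

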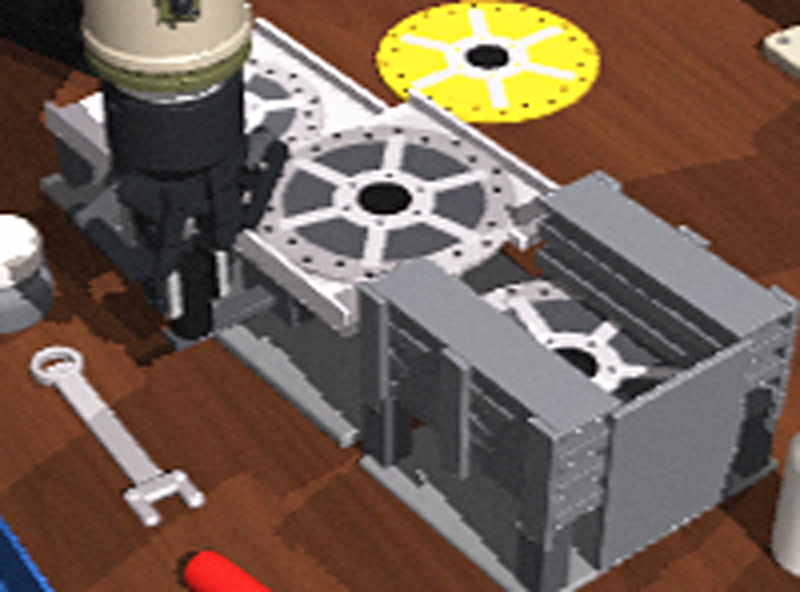

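```bash
cat >> h.py <<'E'
# station frame
C0=np.array([.515,.0125]);TH=np.radians(7.0)
def loc(P):
    d=P[...,:2]-C0; return np.stack([d[...,0]*np.cos(TH)+d[...,1]*np.sin(TH),-d[...,0]*np.sin(TH)+d[...,1]*np.cos(TH),P[...,2]],-1)
def reg(P,x0,x1,y0,y1,z0,z1):
    L=loc(P);m=(L[...,0]>x0)&(L[...,0]<x1)&(L[...,1]>y0)&(L[...,1]<y1)&(L[...,2]>z0)&(L[...,2]<z1)
    return (round(float(np.median(L[...,2][m])),4) if m.sum() else None,int(m.sum()))
E
python3 - <<'E'
from h import *
for n in('scene','top'):
  for k in '06':
    c=dict(np.load('/tmp/%s%s.npz'%(n,k)));P=pts(c)
    print(n,k,'disc L',reg(P,-.06,.06,-.06,.06,.06,.13),'small',reg(P,-.05,.0,-.23,-.12,.06,.1),'stored',reg(P,-.04,.04,.11,.2,.065,.1),
     'frame-x',reg(P,-.085,-.05,.1,.24,.13,.16),'frame+x',reg(P,.05,.085,.1,.24,.13,.16),'bench',reg(P,-.25,-.13,-.1,.05,-.02,.02))
    L=loc(P);m=(L[...,2]>.13)&(L[...,2]<.158)&(abs(L[...,0])<.12)&(L[...,1]>.05)&(L[...,1]<.3);Q=L[m];print('  frame extents',np.percentile(Q,[1,99],axis=0).round(4))
E
```

```text
scene 0 disc L (0.0755, 1360) small (0.0755, 466) stored (0.0814, 448) frame-x (0.1415, 622) frame+x (0.1416, 795) bench (0.0002, 771)
  frame extents [[-0.0865  0.0908  0.1313]
 [ 0.0893  0.2531  0.145 ]]
scene 6 disc L (0.1057, 1538) small (0.0757, 232) stored (0.0812, 449) frame-x (0.1416, 613) frame+x (0.1414, 788) bench (0.0003, 621)
  frame extents [[-0.0866  0.0909  0.1314]
 [ 0.0894  0.253   0.145 ]]
top 0 disc L (0.0766, 1962) small (0.0766, 747) stored (0.0824, 907) frame-x (0.1426, 722) frame+x (0.1428, 698) bench (0.0011, 2361)
  frame extents [[-0.0868  0.091   0.1337]
 [ 0.0873  0.2522  0.1488]]
top 6 disc L (0.1067, 1582) small (0.0763, 232) stored (0.0822, 911) frame-x (0.1428, 723) frame+x (0.1426, 697) bench (0.001, 2169)
  frame extents [[-0.087   0.0911  0.1344]
 [ 0.0871  0.2524  0.1485]]
```

The lift is 0.4 to 1.2 mm above the middle ledge. I'll add about 1 mm, release, and go up.

```bash
python3 -m pendant '[[[0,0,0.13],[0,0,0],255],[[0,0,0],[0,0,0],255],[[0,0,0],[0,0,0],105],[[0,0,0],[0,0,0],105],[[0,0,0],[0,0,0],105]]' 80
python3 - <<'E'
from h import *
st()
for n in('scene','top'):
    c=snap(n);P=pts(c);print(reg(P,-.06,.06,-.06,.06,.06,.13))
E
```

```text
clock: 7.5
position: [0.6541, 0.0302, 0.0767]
ee_rot: [0.998, 0.061, 0.0, 0.001]
ft_force: [-0.2, 0.0, 0.3]
grip_width: 0.585
t 7.5 p [0.6541 0.0302 0.0767] jawang 6.95 toolz [ 0.001 -0.002 -1.   ] F [-0.2  0.   0.3] w 0.585
(0.1064, 1518)
(0.1075, 1581)
```

```bash
python3 - <<'E'
from h import *
print(manip.get_obs()['joint_pos'].round(3))
def w(x,y):return C0+np.array([x*np.cos(TH)-y*np.sin(TH),x*np.sin(TH)+y*np.cos(TH)])
for y in(-.105,-.12,.075,.085,.1):print(y,w(0,y).round(4))
E
```

```text
[ 0.353  0.581 -0.65   1.499  0.369  1.185 -0.236]
-0.105 [ 0.5278 -0.0917]
-0.12 [ 0.5296 -0.1066]
0.075 [0.5059 0.0869]
0.085 [0.5046 0.0969]
0.1 [0.5028 0.1118]
```

The knuckles spread about ±58 mm along the jaw axis, 45 mm above the tips, and would hit the cassette posts with the jaws across. I'll push with closed fingers and the jaws along station y, which means rotating 90°.

```bash
python3 -m pendant '[[[0,0,3],[0,0,0],105],[[0,0,3],[0,0,0],105],[[-1.5,-1.7,0],[0,0,-10],255],[[-1.5,-1.7,0],[0,0,-10],255],[[-1.5,-1.7,0],[0,0,-10],255],[[-1.5,-1.7,0],[0,0,-10],255],[[-1.5,-1.7,0],[0,0,-10],255],[[-1.5,-1.7,0],[0,0,-10],255],[[-1.5,-1.7,0],[0,0,-10],255],[[-1.5,-1.7,0],[0,0,-10],255],[[0,0,0],[0,0,-10],255],[[0,0,0],[0,0,0],255]]' 40
python3 -c "
from h import *
st([.530,-.107,.09],97)"
```

```text
clock: 9.1
position: [0.5298, -0.1089, 0.1403]
ee_rot: [0.732, -0.681, 0.002, 0.0]
ft_force: [-0.0, -0.1, 0.0]
grip_width: 0.001
t 9.1 p [ 0.5298 -0.1089  0.1403] jawang -85.85 toolz [ 0.003 -0.003 -1.   ] F [-0.  -0.1  0. ] w 0.001
need cm [ 0.02  0.19 -5.03] turn 2.85
```

```bash
python3 -m pendant '[[[0,0.1,-2],[0,0,2.5],255],[[0,0,-2],[0,0,0],255],[[0,0,-2],[0,0,0],255],[[0,0,-0.5],[0,0,0],255],[[0,0,0],[0,0,0],255]]' 40
python3 - <<'E'
from h import *
st([.530,-.107,.069],97)
for n in('scene','top'):
    c=snap(n);b=(c['pixels'][160:320,230:430] if n=='scene' else c['pixels'][150:310,240:440])[:,:,::-1]
    cv2.imwrite('pics/d1%s.png'%n,cv2.resize(b,None,fx=4,fy=3.7,interpolation=cv2.INTER_CUBIC))
    if n=='scene':
        P=pts(c);L=loc(P);m=(abs(L[...,0])<.02)&(abs(L[...,1]+.105)<.03)&(c['pixels'].max(-1)<150)
        for z in np.arange(.07,.16,.006):
            k=m&(abs(L[...,2]-z)<.003);print(z.round(3),k.sum(),np.median(L[k],0).round(4) if k.sum() else '')
E
```

```text
clock: 9.72
position: [0.5311, -0.1065, 0.0749]
ee_rot: [0.755, -0.656, 0.003, -0.001]
ft_force: [-0.5, -0.6, -0.4]
grip_width: 0.003
t 9.725 p [ 0.5311 -0.1065  0.0749] jawang -81.95 toolz [ 0.005 -0.003 -1.   ] F [-0.5 -0.6 -0.4] w 0.003
need cm [-0.11 -0.05 -0.59] turn -1.05
0.07 2 [ 0.0121 -0.1348  0.0717]
0.076 29 [ 0.0072 -0.1266  0.0751]
0.082 2 [ 0.0017 -0.1269  0.0796]
0.088 0 
0.094 1 [ 0.0016 -0.1174  0.0947]
0.1 8 [ 0.0115 -0.1176  0.1008]
0.106 13 [ 0.0119 -0.115   0.1066]
0.112 18 [ 0.0073 -0.108   0.1111]
0.118 23 [ 0.0064 -0.1092  0.1185]
0.124 20 [ 0.0102 -0.1112  0.125 ]
0.13 15 [ 0.0103 -0.1144  0.1308]
0.136 9 [ 0.0115 -0.1238  0.1372]
0.142 21 [ 0.0123 -0.1147  0.143 ]
0.148 38 [ 0.0117 -0.1096  0.1476]
0.154 33 [ 0.013  -0.1044  0.1541]
```

View pics/d1scene.png

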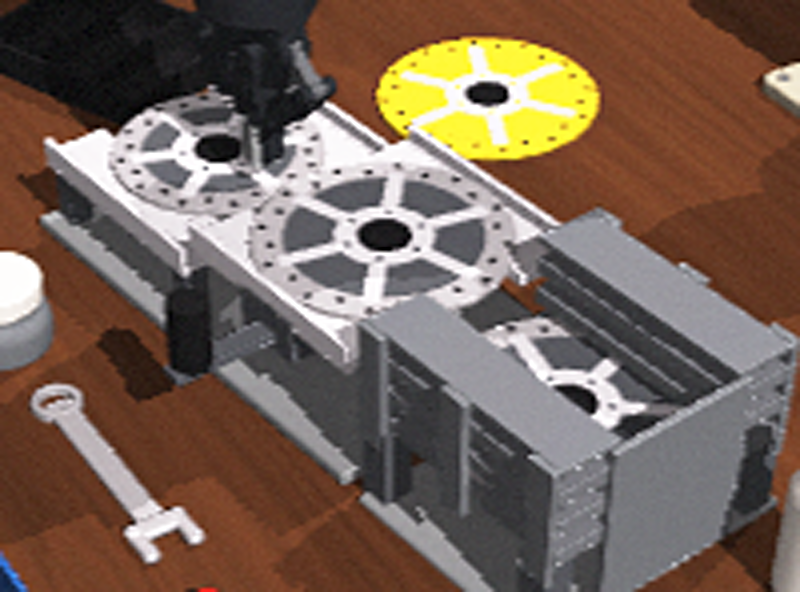

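```bash
python3 -m pendant '[[[-0.1,0,-0.6],[0,0,-1],255],[[0,0,0],[0,0,0],255],[[-0.18,1.5,0],[0,0,0],255],[[-0.18,1.5,0],[0,0,0],255],[[-0.18,1.5,0],[0,0,0],255],[[-0.18,1.5,0],[0,0,0],255],[[-0.18,1.5,0],[0,0,0],255],[[-0.18,1.5,0],[0,0,0],255],[[0,0,0],[0,0,0],255]]' 40
cat >> h.py <<'E'
def look(f):
    st();o=manip.get_obs();print('tcp local',loc(o['position']).round(4))
    for n in('scene','top'):
        c=snap(n);b=(c['pixels'][160:320,230:430] if n=='scene' else c['pixels'][150:310,210:430])[:,:,::-1]
        cv2.imwrite('pics/%s%s.png'%(f,n),cv2.resize(b,None,fx=3.6,fy=3.6,interpolation=cv2.INTER_CUBIC))
E
python3 -c "
from h import *
look('d2')"
```

```text
clock: 10.95
position: [0.5194, -0.0086, 0.0707]
ee_rot: [0.75, -0.662, 0.005, -0.002]
ft_force: [0.7, 0.3, 0.8]
grip_width: 0.002
t 10.95 p [ 0.5194 -0.0086  0.0707] jawang -82.88 toolz [ 0.009 -0.004 -1.   ] F [0.7 0.3 0.8] w 0.002
tcp local [ 0.0018 -0.0215  0.0707]
```

View pics/d2scene.png

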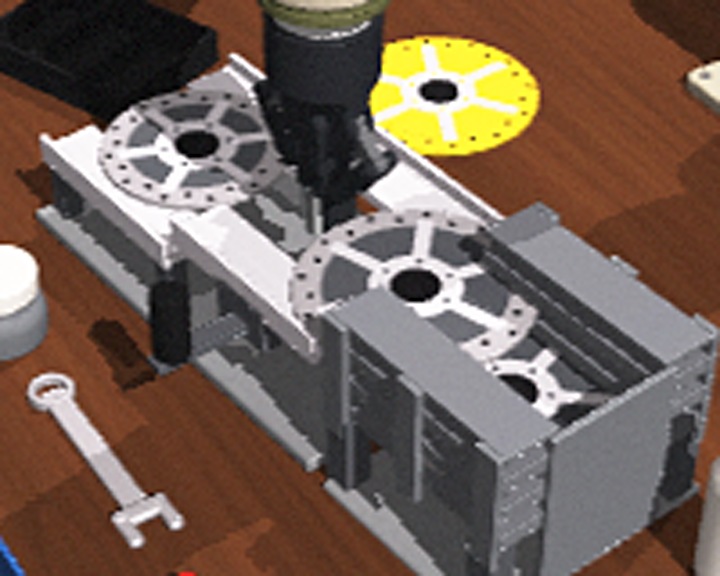

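The large disc (412,285) is entering the middle slot flat. Continuing the push.

```bash
python3 -m pendant '[[[-0.2,1.5,0],[0,0,0],255],[[-0.2,1.5,0],[0,0,0],255],[[-0.2,1.5,0],[0,0,0],255],[[-0.2,1.5,0],[0,0,0],255],[[-0.2,1.5,0],[0,0,0],255],[[0,0,0],[0,0,0],255]]' 40
python3 -c "
from h import *
look('d3')"
```

```text
clock: 11.8
position: [0.5086, 0.0698, 0.0706]
ee_rot: [0.749, -0.663, 0.005, -0.001]
ft_force: [0.2, -1.2, -0.5]
grip_width: 0.002
t 11.8 p [0.5086 0.0698 0.0706] jawang -83.02 toolz [ 0.009 -0.004 -1.   ] F [ 0.2 -1.2 -0.5] w 0.002
tcp local [0.0006 0.0577 0.0706]
```

View pics/d3scene.png

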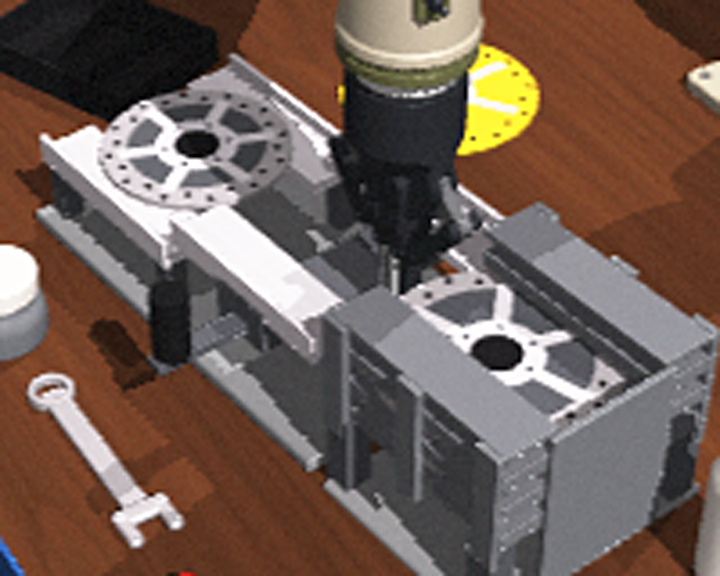

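```bash
python3 -m pendant '[[[-0.07,0.6,0],[0,0,0],255],[[-0.07,0.5,0],[0,0,0],255],[[0,0,0],[0,0,0],255]]' 40; python3 -m pendant '[[[-0.05,0.4,0],[0,0,0],255],[[-0.05,0.3,0],[0,0,0],255],[[-0.04,0.3,0],[0,0,0],255]]' 40
python3 -c "
from h import *
look('d4')"
```

```text
clock: 12.28
position: [0.5076, 0.0784, 0.0704]
ee_rot: [0.747, -0.664, 0.005, -0.001]
ft_force: [0.9, -0.1, -0.6]
grip_width: -0.002
clock: 12.65
position: [0.5064, 0.0861, 0.0704]
ee_rot: [0.747, -0.665, 0.006, 0.0]
ft_force: [2.1, -13.0, 1.4]
grip_width: -0.001
t 12.65 p [0.5064 0.0861 0.0704] jawang -83.39 toolz [ 0.009 -0.008 -1.   ] F [  2.1 -13.    1.4] w -0.001
tcp local [0.0005 0.0741 0.0704]
```

View pics/d4scene.png

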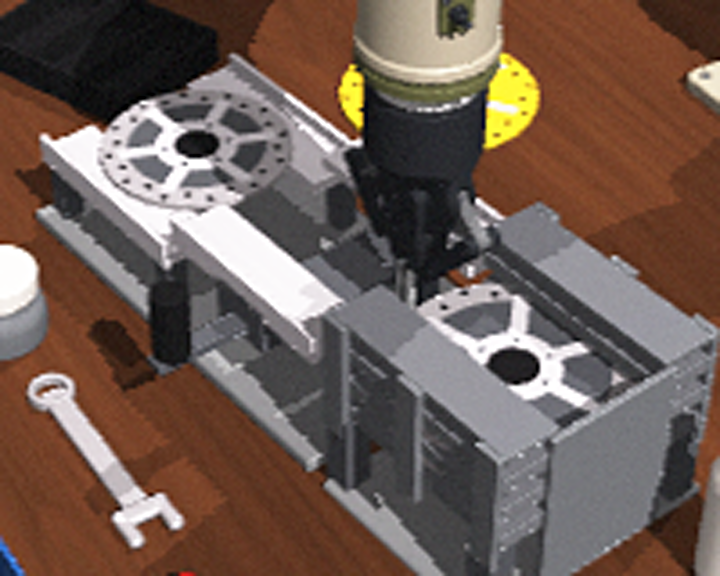

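The back stop is reached: 13 N at exactly the expected position. I'll nudge once more, back off, rise, and go to the knob.

```bash
python3 -m pendant '[[[-0.04,0.3,0],[0,0,0],255],[[0.2,-1.5,0],[0,0,0],255],[[0.1,-1,1],[0,0,0.4],255],[[0,0,3],[0,0,0],255],[[0,0,3],[0,0,0],255],[[0,0,0],[0,0,0],0]]' 40
python3 - <<'E'
from h import *
st([.653,.029,.155],97)
for n in('scene','top'):
    c=snap(n);P=pts(c);print(n,'large top z',reg(P,-.035,.035,.11,.22,.09,.12))
    g=c['pixels'].max(-1);L=loc(P);v,u=np.mgrid[0:480,0:640]
    m=(g<75)&(np.hypot(L[...,0],L[...,1]-.1685)<.02)&(abs(L[...,2]-.105)<.01);U,V=u[m].mean(),v[m].mean();q=ray(c,U,V,.1045);print(m.sum(),loc(q).round(4))
E
```

```text
clock: 13.5
position: [0.5097, 0.0589, 0.1443]
ee_rot: [0.748, -0.663, 0.007, 0.001]
ft_force: [0.6, 0.2, -0.1]
grip_width: 0.199
t 13.5 p [0.5097 0.0589 0.1443] jawang -83.11 toolz [ 0.009 -0.01  -1.   ] F [ 0.6  0.2 -0.1] w 0.199
need cm [14.33 -2.99  1.07] turn 0.11
scene large top z (0.1052, 762)
107 [-0.0003  0.1668  0.1045]
top large top z (0.1064, 1084)
93 [0.0016 0.1693 0.1045]
```

```bash
python3 -m pendant '[[[3.6,-0.75,0],[0.6,0.5,0],0],[[3.6,-0.75,0],[0,0,0],60],[[3.6,-0.75,0],[0,0,0],60],[[3.2,-0.7,0],[0,0,0],60],[[0,0,0],[0,0,0],60],[[0,0,0],[0,0,0],60]]' 80
python3 -c "
from h import *
st([.653,.029,.0765],97);look('e1')"
```

```text
clock: 14.35
position: [0.6485, 0.028, 0.1354]
ee_rot: [0.749, -0.662, -0.005, 0.004]
ft_force: [0.2, 0.2, 0.7]
grip_width: 0.762
t 14.35 p [0.6485 0.028  0.1354] jawang -82.97 toolz [-0.013  0.001 -1.   ] F [0.2 0.2 0.7] w 0.762
need cm [ 0.45  0.1  -5.89] turn -0.03
t 14.35 p [0.6485 0.028  0.1354] jawang -82.97 toolz [-0.013  0.001 -1.   ] F [0.2 0.2 0.7] w 0.762
tcp local [ 0.1344 -0.0008  0.1354]
```

View pics/e1scene.png

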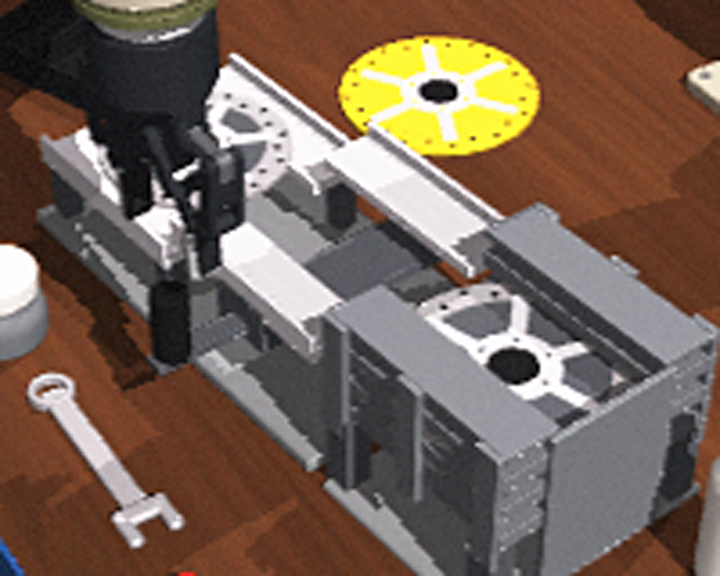

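```bash
python3 -m pendant '[[[0.45,0.1,-0.5],[0,-0.7,0],60],[[0,0,-1.5],[0,0,0],60],[[0,0,-1.5],[0,0,0],60],[[0,0,0],[0,0,0],60]]' 80
python3 -c "
from h import *
st([.653,.029,.0765],97)"
```

```text
clock: 14.95
position: [0.6517, 0.0292, 0.0981]
ee_rot: [0.749, -0.662, 0.0, 0.0]
ft_force: [0.5, -0.4, -0.3]
grip_width: 0.764
t 14.95 p [0.6517 0.0292 0.0981] jawang -82.93 toolz [-0. -0. -1.] F [ 0.5 -0.4 -0.3] w 0.764
need cm [ 0.13 -0.02 -2.16] turn -0.07
```

```bash
python3 -m pendant '[[[0.1,0,-1.1],[0,0,0],60],[[0,0,-1.1],[0,0,0],60],[[0,0,0],[0,0,0],60],[[0,0,0],[0,0,0],255],[[0,0,0],[0,0,0],255],[[0,0,0],[0,0,0],255],[[0,0,0],[0,0,0],255],[[0,0,0],[0,0,0],255]]' 80
python3 -c "
from h import *
look('e2')"
```

```text
clock: 15.95
position: [0.6532, 0.0289, 0.0752]
ee_rot: [0.749, -0.662, 0.0, -0.0]
ft_force: [0.2, -0.1, -1.0]
grip_width: 0.281
t 15.95 p [0.6532 0.0289 0.0752] jawang -82.94 toolz [ 0.001 -0.    -1.   ] F [ 0.2 -0.1 -1. ] w 0.281
tcp local [ 0.1392 -0.0005  0.0752]
```

View pics/e2scene.png

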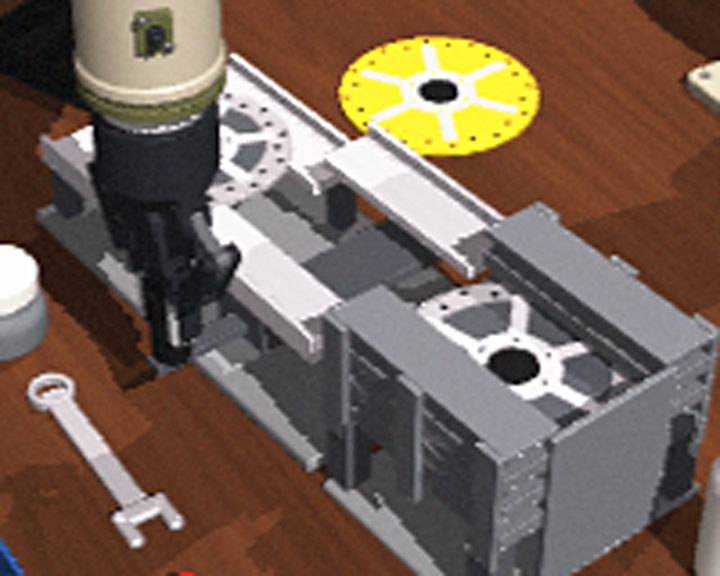

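Gripped again (0.281). Lowering about 31.5 mm to bring the rails level with or just under the tray.

```bash
python3 - <<'E'
from h import *
for n in('scene','top'):
    c=snap(n);P=pts(c)
    print(n,'lift rail',reg(P,-.08,-.045,-.07,.07,.05,.12),reg(P,.045,.08,-.0,.07,.05,.12),'tray',reg(P,-.08,-.045,-.24,-.2,.05,.1),reg(P,-.08,-.06,-.13,-.1,.05,.1))
E
python3 -m pendant '[[[0,0,-0.8],[0,0,0],255],[[0,0,-0.8],[0,0,0],255],[[0,0,-0.8],[0,0,0],255],[[0,0,-0.75],[0,0,0],255],[[0,0,0],[0,0,0],255],[[0,0,0],[0,0,0],255]]' 80
python3 - <<'E'
from h import *
st()
for n in('scene','top'):
    c=snap(n);P=pts(c)
    print(n,'lift rail',reg(P,-.08,-.045,-.07,.07,.05,.12),reg(P,.045,.08,-.0,.07,.05,.12),'tray',reg(P,-.08,-.045,-.24,-.2,.05,.1),reg(P,-.08,-.06,-.13,-.1,.05,.1))
E
```

```text
scene lift rail (0.1005, 600) (0.1007, 227) tray (0.0718, 66) (0.071, 37)
top lift rail (0.1019, 480) (0.1019, 342) tray (0.0722, 186) (None, 0)
clock: 16.9
position: [0.6532, 0.0289, 0.0448]
ee_rot: [0.749, -0.662, 0.001, -0.0]
ft_force: [0.2, 0.0, 0.1]
grip_width: 0.279
t 16.9 p [0.6532 0.0289 0.0448] jawang -82.97 toolz [ 0.001 -0.001 -1.   ] F [0.2 0.  0.1] w 0.279
scene lift rail (0.0703, 480) (0.0706, 194) tray (0.0714, 72) (0.0701, 56)
top lift rail (0.0714, 475) (0.0718, 316) tray (0.0718, 189) (None, 0)
```

```bash
python3 -m pendant '[[[0,0,-0.15],[0,0,0],255],[[0,0,0],[0,0,0],255],[[0,0,0],[0,0,0],255]]' 80
python3 - <<'E'
from h import *
st()
for n in('scene','top'):
    c=snap(n);P=pts(c)
    print(n,'lift rail',reg(P,-.08,-.045,-.07,.07,.05,.12),reg(P,.045,.08,-.0,.07,.05,.12),'tray',reg(P,-.08,-.045,-.24,-.2,.05,.1),reg(P,-.08,-.06,-.13,-.1,.05,.1))
E
```

```text
clock: 17.38
position: [0.6532, 0.0288, 0.0439]
ee_rot: [0.749, -0.662, 0.001, -0.0]
ft_force: [0.7, -0.9, -2.1]
grip_width: 0.278
t 17.375 p [0.6532 0.0288 0.0439] jawang -82.97 toolz [ 0.002 -0.001 -1.   ] F [ 0.7 -0.9 -2.1] w 0.278
scene lift rail (0.0695, 478) (0.0697, 192) tray (0.0714, 57) (0.0701, 59)
top lift rail (0.0704, 480) (0.0707, 318) tray (0.0716, 184) (None, 0)
```

The lift is now 0.5 to 1 mm below the tray. Releasing, rising, and going behind the small rotor.

```bash
python3 -m pendant '[[[0,0,0],[0,0,0],60],[[0,0,0],[0,0,0],60],[[0,0,0],[0,0,0],60],[[0,0,3],[0,0,0],60],[[0,0,3],[0,0,0],60],[[-1.7,-4.8,0.3],[0,0,0],255],[[-1.7,-4.8,0],[0,0,0],255],[[-1.7,-4.8,0],[0,0,0],255],[[-1.7,-4.8,0],[0,0,0],255],[[-1.7,-4.8,0],[0,0,0],255],[[-1.7,-4.8,0],[0,0,0],255],[[0,0,0],[0,0,0],255]]' 40
python3 - <<'E'
from h import *
st([.5485,-.2604,.037],97)
c=snap('top');g=c['pixels'].max(-1);P=pts(c);L=loc(P);v,u=np.mgrid[0:480,0:640]
m=(g<75)&(np.hypot(L[...,0],L[...,1]+.1685)<.02)&(abs(L[...,2]-.075)<.01);print(m.sum(),loc(ray(c,u[m].mean(),v[m].mean(),.075)))
E
```

```text
clock: 18.98
position: [0.547, -0.266, 0.111]
ee_rot: [0.75, -0.661, 0.002, -0.001]
ft_force: [-0.5, 0.6, -0.2]
grip_width: -0.0
t 18.975 p [ 0.547 -0.266  0.111] jawang -82.83 toolz [ 0.005 -0.001 -1.   ] F [-0.5  0.6 -0.2] w -0.0
need cm [ 0.15  0.56 -7.4 ] turn -0.17
0 [nan nan nan]<stdin>:4: RuntimeWarning: Mean of empty slice.
  ret = ret.dtype.type(ret / rcount)
```

```bash
python3 -m pendant '[[[0.1,0.3,-2],[0,0,0],255],[[0,0,-2],[0,0,0],255],[[0,0,0],[0,0,0],255]]' 40
python3 -c "
from h import *
look('f1')"
```

```text
clock: 19.4
position: [0.5508, -0.2544, 0.068]
ee_rot: [0.753, -0.658, 0.001, -0.003]
ft_force: [-0.6, 0.1, -0.1]
grip_width: 0.005
t 19.4 p [ 0.5508 -0.2544  0.068 ] jawang -82.28 toolz [ 0.006  0.003 -1.   ] F [-0.6  0.1 -0.1] w 0.005
tcp local [ 0.003  -0.2693  0.068 ]
```

View pics/f1scene.png

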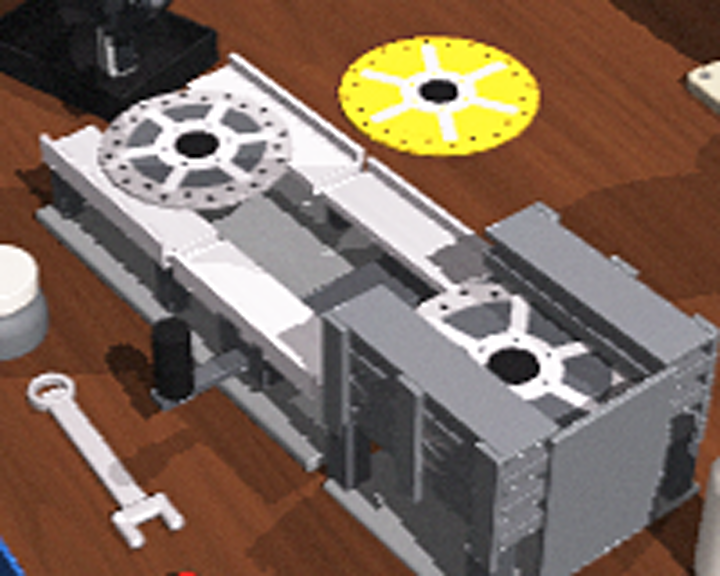

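View pics/f1top.png

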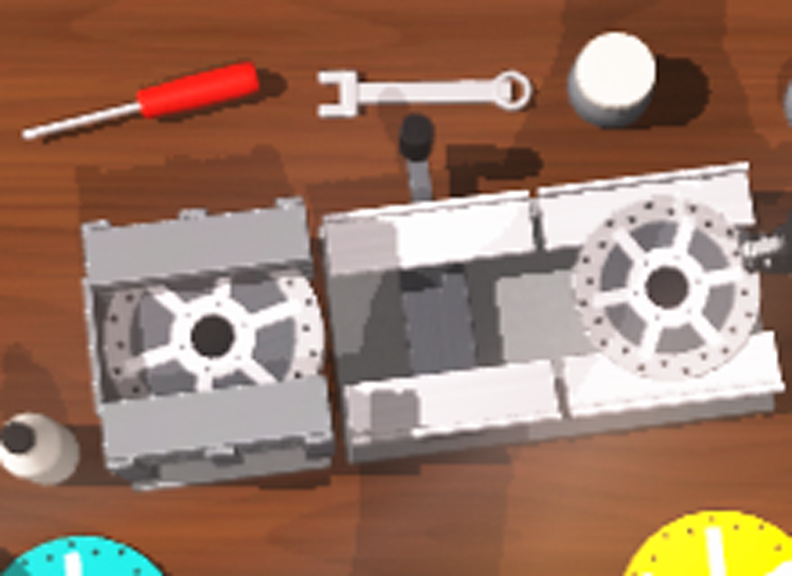

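The fingertips in the top crop (about 760,250) look closer to the disc edge (757,~290) than the reported pose suggests. I'll measure both.

```bash
python3 - <<'E'
from h import *
for n in('top','scene'):
    c=snap(n);P=pts(c);L=loc(P);g=c['pixels'].max(-1)
    m=(abs(L[...,0])<.06)&(L[...,1]<-.21)&(L[...,1]>-.32)&(L[...,2]>.084)&(L[...,2]<.135)
    for z in np.arange(.087,.135,.006):
        k=m&(abs(L[...,2]-z)<.003)
        if k.sum():print(n,z.round(3),k.sum(),L[k].min(0).round(4),L[k].max(0).round(4))
    # small disc extent
    v,u=np.mgrid[0:480,0:640]
    uv=(395.3,229.4) if n=='top' else (230+197/3.6,160+145/3.6)
    print('hub',loc(ray(c,*uv,.075)).round(4), ray(c,*uv,.075).round(4))
E
```

```text
top 0.093 1 [-0.001  -0.2632  0.0929] [-0.001  -0.2632  0.0929]
top 0.099 2 [-0.0057 -0.2722  0.0973] [-0.0014 -0.2594  0.0974]
top 0.105 4 [-0.0064 -0.2679  0.1034] [-0.003  -0.2627  0.1037]
top 0.111 3 [-0.0056 -0.2748  0.1092] [-0.0011 -0.2593  0.111 ]
top 0.117 2 [-0.0061 -0.2709  0.1141] [-0.0054 -0.2626  0.1159]
top 0.123 1 [-0.0067 -0.2666  0.1204] [-0.0067 -0.2666  0.1204]
top 0.129 1 [-0.0017 -0.2579  0.1276] [-0.0017 -0.2579  0.1276]
hub [ 0.0015 -0.1726  0.075 ] [ 0.5375 -0.1586  0.075 ]
scene 0.093 4 [-0.0027 -0.2662  0.0916] [ 0.0095 -0.2644  0.0942]
scene 0.099 13 [ 0.0011 -0.2778  0.0963] [ 0.0175 -0.258   0.1019]
scene 0.105 17 [-0.001  -0.2783  0.1023] [ 0.0167 -0.2525  0.1079]
scene 0.111 20 [-0.0006 -0.2836  0.1082] [ 0.0166 -0.254   0.1138]
scene 0.117 15 [ 2.000e-04 -2.816e-01  1.144e-01] [ 0.0163 -0.2579  0.1197]
scene 0.123 20 [-0.0024 -0.2811  0.1204] [ 0.0181 -0.2546  0.126 ]
scene 0.129 11 [ 0.0095 -0.2803  0.126 ] [ 0.0167 -0.2598  0.1305]
scene 0.135 5 [ 0.0099 -0.2986  0.1325] [ 0.0182 -0.2584  0.1349]
hub [ 0.0005 -0.1703  0.075 ] [ 0.5362 -0.1565  0.075 ]
```

There's about 14 mm of clearance behind the disc. Descending to tips at about 0.062.

```bash
python3 -m pendant '[[[-0.3,-0.3,-1.5],[0,0,-0.6],255],[[0,0,-1.5],[0,0,0],255],[[0,0,0],[0,0,0],255]]' 40
python3 -c "
from h import *
look('f2')"
```

```text
clock: 19.98
position: [0.549, -0.2597, 0.0394]
ee_rot: [0.749, -0.663, 0.004, -0.003]
ft_force: [0.0, -0.6, 0.0]
grip_width: -0.003
t 19.975 p [ 0.549  -0.2597  0.0394] jawang -83.04 toolz [ 0.011 -0.    -1.   ] F [ 0.  -0.6  0. ] w -0.003
tcp local [ 0.0005 -0.2744  0.0394]
```

View pics/f2scene.png

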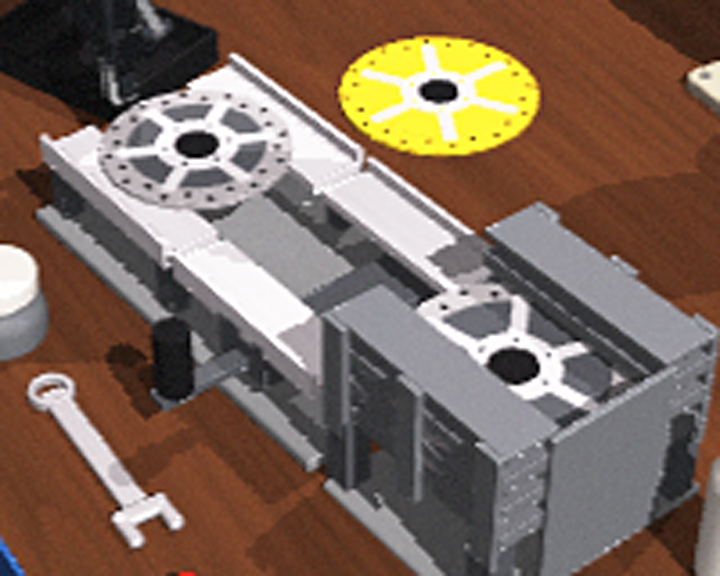

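```bash
python3 -m pendant '[[[-0.18,1.5,-0.1],[0,0,0],255],[[-0.18,1.5,0],[0,0,0],255],[[-0.18,1.5,0],[0,0,0],255],[[-0.18,1.5,0],[0,0,0],255],[[-0.18,1.5,0],[0,0,0],255],[[-0.18,1.5,0],[0,0,0],255],[[0,0,0],[0,0,0],255]]' 40
python3 -c "
from h import *
look('f3')"
```

```text
clock: 20.95
position: [0.5391, -0.1618, 0.0412]
ee_rot: [0.75, -0.662, 0.006, -0.004]
ft_force: [-0.7, -0.0, -0.3]
grip_width: 0.003
t 20.95 p [ 0.5391 -0.1618  0.0412] jawang -82.86 toolz [ 0.015 -0.002 -1.   ] F [-0.7 -0.  -0.3] w 0.003
tcp local [ 0.0027 -0.1759  0.0412]
```

View pics/f3scene.png

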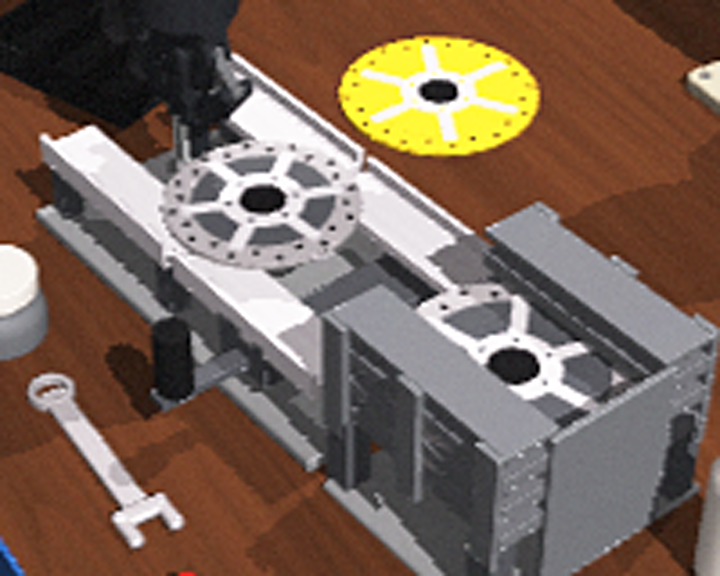

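Crossing well (disc at 262,198). Continuing onto the lift.

```bash
python3 -m pendant '[[[-0.25,1.5,-0.15],[0,0,0],255],[[-0.22,1.5,-0.1],[0,0,0],255],[[-0.22,1.5,0],[0,0,0],255],[[-0.22,1.5,0],[0,0,0],255],[[-0.2,1.5,0],[0,0,0],255],[[-0.15,1.2,0],[0,0,0],255],[[0,0,0],[0,0,0],255]]' 40
python3 -c "
from h import *
look('f4')"
```

```text
clock: 21.92
position: [0.5252, -0.0706, 0.0384]
ee_rot: [0.749, -0.663, 0.006, -0.004]
ft_force: [-0.4, -0.5, 0.5]
grip_width: 0.001
t 21.925 p [ 0.5252 -0.0706  0.0384] jawang -82.99 toolz [ 0.015 -0.002 -1.   ] F [-0.4 -0.5  0.5] w 0.001
tcp local [ 0.     -0.0837  0.0384]
```

View pics/f4scene.png

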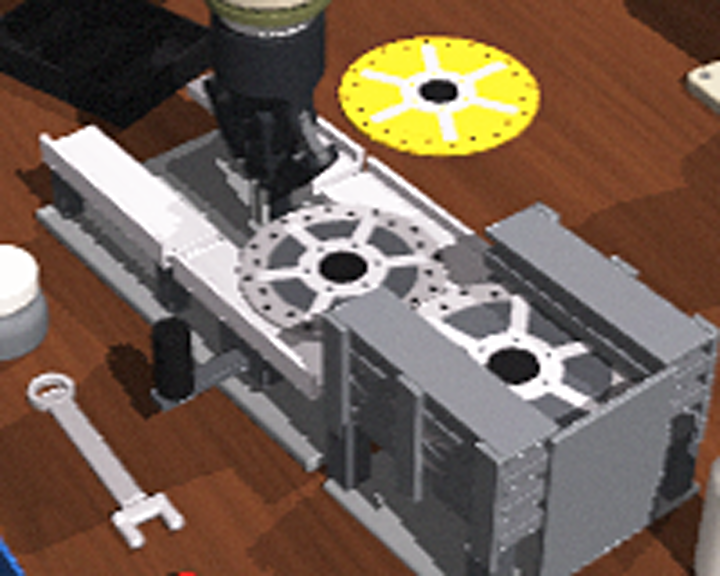

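The small rotor is centred on the lift (342,267), clear of the cassette. Backing off and going to the knob.

```bash
python3 -m pendant '[[[0.2,-1.5,0],[0,0,0],255],[[0,0,3],[0,-0.8,0],255],[[0,0,3],[0,0,0],255],[[0,0,3],[0,0,0],100],[[3,3.2,0],[0,0,0],60],[[3,3.2,0],[0,0,0],60],[[3,3.2,0],[0,0,0],60],[[3,3.2,0],[0,0,0],60],[[0,0,0],[0,0,0],60]]' 80
python3 -c "
from h import *
st([.653,.029,.044],97)"
```

```text
clock: 23.15
position: [0.652, 0.0253, 0.1309]
ee_rot: [0.742, -0.671, 0.013, -0.007]
ft_force: [-0.1, -0.4, -0.2]
grip_width: 0.768
t 23.15 p [0.652  0.0253 0.1309] jawang -84.27 toolz [ 0.029 -0.007 -1.   ] F [-0.1 -0.4 -0.2] w 0.768
need cm [ 0.1   0.37 -8.69] turn 1.27
```

```bash
python3 -m pendant '[[[0.1,0.3,-1],[0.4,1.6,1.2],60],[[0,0,-1.5],[0,0,0],60],[[0,0,-1.5],[0,0,0],60],[[0,0,-1],[0,0,0],60],[[0,0,0],[0,0,0],60]]' 80
python3 -c "
from h import *
st([.653,.029,.044],97);look('g1')"
```

```text
clock: 23.78
position: [0.6515, 0.0216, 0.0755]
ee_rot: [0.747, -0.665, -0.001, 0.002]
ft_force: [-0.5, 0.6, -0.5]
grip_width: 0.763
t 23.775 p [0.6515 0.0216 0.0755] jawang -83.34 toolz [-0.004 -0.002 -1.   ] F [-0.5  0.6 -0.5] w 0.763
need cm [ 0.15  0.74 -3.15] turn 0.34
t 23.775 p [0.6515 0.0216 0.0755] jawang -83.34 toolz [-0.004 -0.002 -1.   ] F [-0.5  0.6 -0.5] w 0.763
tcp local [ 0.1366 -0.0076  0.0755]
```

View pics/g1scene.png

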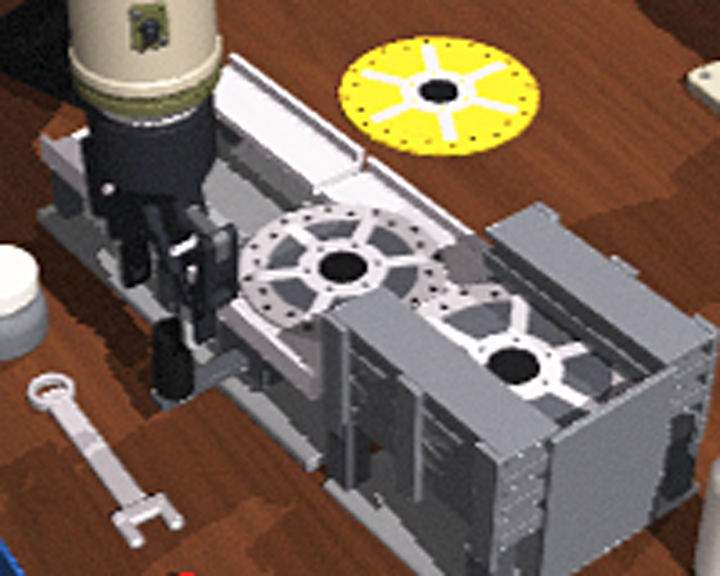

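```bash
python3 -m pendant '[[[0.15,0.7,0],[0,0,0],60],[[0,0,-1.1],[0,0,0],60],[[0,0,-1.1],[0,0,0],60],[[0,0,-0.8],[0,0,0],60],[[0,0,0],[0,0,0],60],[[0,0,0],[0,0,0],255],[[0,0,0],[0,0,0],255],[[0,0,0],[0,0,0],255],[[0,0,0],[0,0,0],255],[[0,0,0],[0,0,0],255]]' 80
python3 -c "
from h import *
st([.653,.029,.044],97)"
```

```text
clock: 25.12
position: [0.6545, 0.029, 0.046]
ee_rot: [0.747, -0.665, 0.001, 0.001]
ft_force: [0.8, -0.9, -0.3]
grip_width: 0.279
t 25.125 p [0.6545 0.029  0.046 ] jawang -83.35 toolz [-0.    -0.003 -1.   ] F [ 0.8 -0.9 -0.3] w 0.279
need cm [-0.15 -0.   -0.2 ] turn 0.35
```

```bash
python3 -m pendant '[[[0,0,0.8],[0,0,0],255],[[0,0,0.8],[0,0,0],255],[[0,0,0.8],[0,0,0],255],[[0,0,0.8],[0,0,0],255],[[0,0,0.8],[0,0,0],255],[[0,0,0.8],[0,0,0],255],[[0,0,0.8],[0,0,0],255],[[0,0,0],[0,0,0],255],[[0,0,0],[0,0,0],255]]' 80
python3 - <<'E'
from h import *
st()
for n in('scene','top'):
    c=snap(n);P=pts(c)
    print(n,'rail',reg(P,-.08,-.045,-.07,.07,.05,.14),'disc',reg(P,-.05,.05,-.05,.05,.06,.15),'large',reg(P,-.035,.035,.11,.22,.09,.12),'frame',reg(P,-.085,-.05,.1,.24,.13,.16))
E
```

```text
clock: 26.25
position: [0.6544, 0.029, 0.0958]
ee_rot: [0.747, -0.665, -0.0, 0.001]
ft_force: [1.1, -0.5, -2.1]
grip_width: 0.281
t 26.25 p [0.6544 0.029  0.0958] jawang -83.31 toolz [-0.002 -0.001 -1.   ] F [ 1.1 -0.5 -2.1] w 0.281
scene rail (0.1206, 474) disc (0.1245, 1120) large (0.1052, 757) frame (0.1416, 612)
top rail (0.1217, 511) disc (0.1257, 937) large (0.1062, 1104) frame (0.1426, 724)
```

```bash
python3 -m pendant '[[[0,0,0.4],[0,0,0],255],[[0,0,0.25],[0,0,0],255],[[0,0,0],[0,0,0],255],[[0,0,0],[0,0,0],255]]' 80
python3 - <<'E'
from h import *
st()
for n in('scene','top'):
    c=snap(n);P=pts(c)
    print(n,'rail',reg(P,-.08,-.045,-.07,.07,.05,.14),'disc',reg(P,-.05,.05,-.05,.05,.06,.15),'large',reg(P,-.035,.035,.11,.22,.09,.12),'frame',reg(P,-.085,-.05,.1,.24,.13,.16))
E
```

```text
clock: 26.85
position: [0.6544, 0.0291, 0.1007]
ee_rot: [0.747, -0.665, -0.001, 0.001]
ft_force: [1.6, -0.7, -5.4]
grip_width: 0.274
t 26.85 p [0.6544 0.0291 0.1007] jawang -83.3 toolz [-0.003 -0.001 -1.   ] F [ 1.6 -0.7 -5.4] w 0.274
scene rail (0.1253, 471) disc (0.1293, 1126) large (0.1053, 759) frame (0.1415, 616)
top rail (0.1267, 506) disc (0.1303, 934) large (0.1063, 1103) frame (0.1427, 727)
```

```bash
python3 -m pendant '[[[0,0,0.2],[0,0,0],255],[[0,0,0],[0,0,0],255],[[0,0,0],[0,0,0],60],[[0,0,0],[0,0,0],60],[[0,0,0],[0,0,0],60]]' 80
python3 - <<'E'
from h import *
st()
for n in('scene','top'):
    c=snap(n);P=pts(c)
    print(n,'rail',reg(P,-.08,-.045,-.07,.07,.05,.14),'disc',reg(P,-.05,.05,-.05,.05,.06,.15),'large',reg(P,-.035,.035,.11,.22,.09,.12),'frame',reg(P,-.085,-.05,.1,.24,.13,.16))
E
```

```text
clock: 27.58
position: [0.6546, 0.03, 0.1041]
ee_rot: [0.747, -0.664, -0.001, 0.001]
ft_force: [0.2, 0.3, -0.1]
grip_width: 0.764
t 27.575 p [0.6546 0.03   0.1041] jawang -83.25 toolz [-0.002  0.    -1.   ] F [ 0.2  0.3 -0.1] w 0.764
scene rail (0.1271, 479) disc (0.1312, 1127) large (0.1052, 760) frame (0.1416, 618)
top rail (0.1285, 506) disc (0.1327, 926) large (0.1065, 1101) frame (0.1426, 728)
```

The lift is about 2 mm above the top ledge. Going behind the small rotor.

```bash
python3 -m pendant '[[[0,0,3],[0,0,0],60],[[0,0,3],[0,0,0],60],[[-3,-3.3,0],[0,0,0],255],[[-3,-3.3,0],[0,0,0],255],[[-3,-3.3,0],[0,0,0],255],[[-3,-3.3,0],[0,0,0],255],[[0,0,0],[0,0,0],255],[[0,0,0],[0,0,0],255]]' 40
python3 -c "
from h import *
st([.529,-.1017,.093],97)"
```

```text
clock: 28.68
position: [0.5305, -0.1045, 0.1667]
ee_rot: [0.748, -0.664, -0.0, 0.0]
ft_force: [0.3, 0.3, 0.3]
grip_width: 0.001
t 28.675 p [ 0.5305 -0.1045  0.1667] jawang -83.2 toolz [-0.  0. -1.] F [0.3 0.3 0.3] w 0.001
need cm [-0.15  0.28 -7.37] turn 0.2
```

```bash
python3 -m pendant '[[[-0.2,0,-2],[0,0,0],255],[[0,0,-2],[0,0,0],255],[[0,0,-2],[0,0,0],255],[[0,0,-1],[0,0,0],255],[[0,0,0],[0,0,0],255]]' 40
python3 -c "
from h import *
st([.529,-.1017,.093],97);look('h1')"
```

```text
clock: 29.3
position: [0.5317, -0.0993, 0.0954]
ee_rot: [0.75, -0.661, -0.0, -0.001]
ft_force: [-0.1, -0.4, -0.4]
grip_width: -0.001
t 29.3 p [ 0.5317 -0.0993  0.0954] jawang -82.78 toolz [ 0.002  0.002 -1.   ] F [-0.1 -0.4 -0.4] w -0.001
need cm [-0.27 -0.24 -0.24] turn -0.22
t 29.3 p [ 0.5317 -0.0993  0.0954] jawang -82.78 toolz [ 0.002  0.002 -1.   ] F [-0.1 -0.4 -0.4] w -0.001
tcp local [ 0.0029 -0.113   0.0954]
```

View pics/h1scene.png

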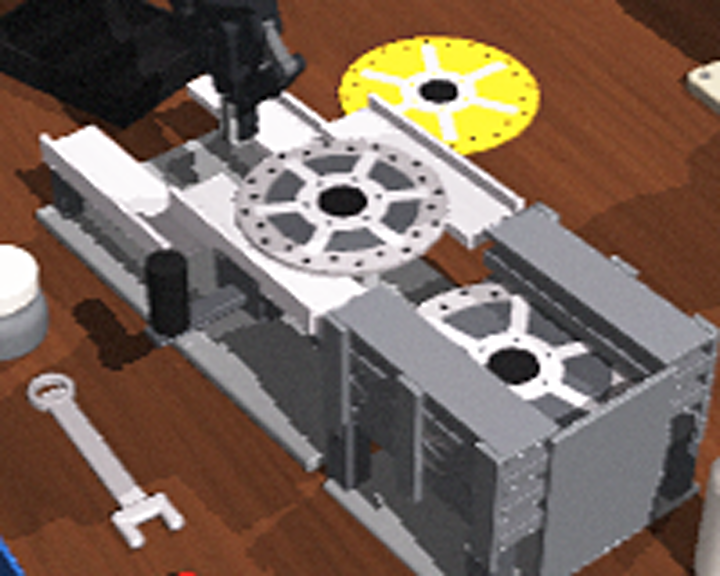

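```bash
python3 -m pendant '[[[-0.3,0,-0.3],[0,0,0],255],[[-0.18,1.5,0],[0,0,0],255],[[-0.18,1.5,0],[0,0,0],255],[[-0.18,1.5,0],[0,0,0],255],[[-0.18,1.5,0],[0,0,0],255],[[-0.18,1.5,0],[0,0,0],255],[[-0.18,1.5,0],[0,0,0],255],[[0,0,0],[0,0,0],255]]' 40
python3 -c "
from h import *
look('h2')"
```

```text
clock: 30.4
position: [0.5181, -0.0015, 0.0951]
ee_rot: [0.751, -0.66, 0.002, -0.003]
ft_force: [-0.4, 0.0, 0.6]
grip_width: -0.001
t 30.4 p [ 0.5181 -0.0015  0.0951] jawang -82.65 toolz [ 0.006  0.001 -1.   ] F [-0.4  0.   0.6] w -0.001
tcp local [ 0.0013 -0.0143  0.0951]
```

View pics/h2scene.png

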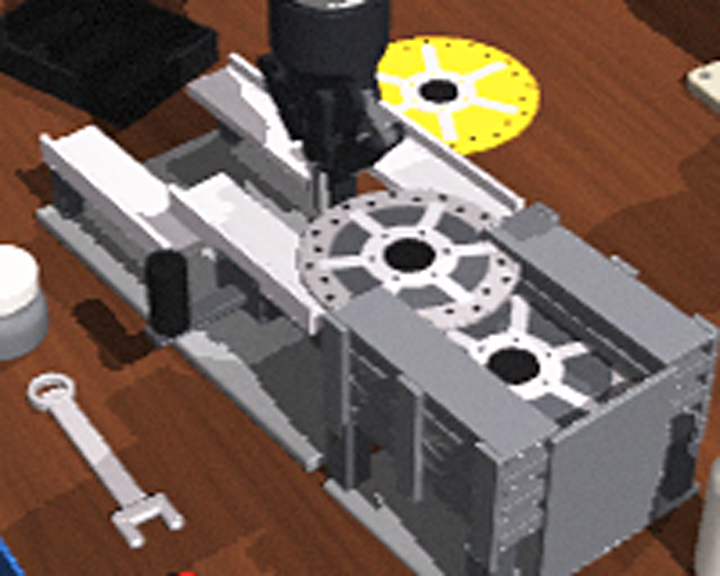

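The small disc (408,255) is entering the top slot.

```bash
python3 -m pendant '[[[-0.2,1.5,-0.15],[0,0,0],255],[[-0.2,1.5,-0.15],[0,0,0],255],[[-0.2,1.5,0],[0,0,0],255],[[-0.2,1.5,0],[0,0,0],255],[[-0.2,1.5,0],[0,0,0],255],[[-0.1,1,0],[0,0,0],255],[[0,0,0],[0,0,0],255]]' 40
python3 -c "
from h import *
look('h3')"
```

```text
clock: 31.38
position: [0.5062, 0.0876, 0.0918]
ee_rot: [0.75, -0.661, 0.002, -0.002]
ft_force: [-0.5, -0.9, -0.3]
grip_width: 0.002
t 31.375 p [0.5062 0.0876 0.0918] jawang -82.79 toolz [ 0.006  0.001 -1.   ] F [-0.5 -0.9 -0.3] w 0.002
tcp local [0.0004 0.0756 0.0918]
```

View pics/h3scene.png

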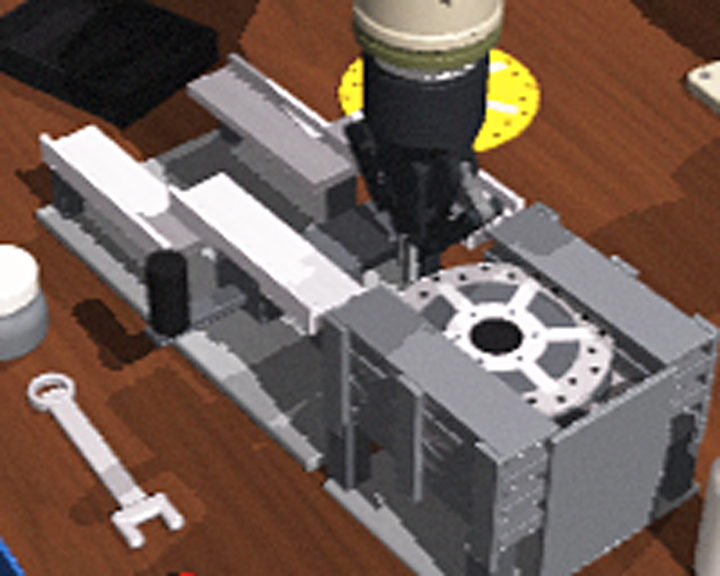

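```bash
python3 -m pendant '[[[-0.08,0.7,0],[0,0,0],255],[[-0.06,0.5,0],[0,0,0],255],[[-0.05,0.4,0],[0,0,0],255],[[0,0,0],[0,0,0],255]]' 40;  python3 -m pendant '[[[-0.05,0.3,0],[0,0,0],255],[[-0.05,0.3,0],[0,0,0],255]]' 40
python3 -c "
from h import *
look('h4')"
```

```text
clock: 31.98
position: [0.5045, 0.1023, 0.0917]
ee_rot: [0.749, -0.663, 0.002, -0.002]
ft_force: [0.5, -0.2, 0.6]
grip_width: 0.001
clock: 32.22
position: [0.5038, 0.1064, 0.0916]
ee_rot: [0.748, -0.663, 0.003, -0.001]
ft_force: [1.1, -10.8, 1.2]
grip_width: 0.0
t 32.225 p [0.5038 0.1064 0.0916] jawang -83.09 toolz [ 0.006 -0.002 -1.   ] F [  1.1 -10.8   1.2] w 0.0
tcp local [0.0003 0.0946 0.0916]
```

It touches the stop at 10.8 N, where expected. A final nudge, then retreat and check.

```bash
python3 -m pendant '[[[-0.04,0.3,0],[0,0,0],255],[[0.2,-1.5,0],[0,0,0],255],[[0.3,-2.5,0],[0,0,0],255],[[0,-1,3],[0,0,0],255],[[0,0,3],[0,0,0],255],[[0,-4,2],[0,0,0],255],[[0,-4,0],[0,0,0],255],[[0,0,0],[0,0,0],255],[[0,0,0],[0,0,0],255]]' 40
python3 - <<'E'
from h import *
look('i1')
for n in('scene','top'):
    c=snap(n);P=pts(c);L=loc(P);g=c['pixels'].max(-1);v,u=np.mgrid[0:480,0:640]
    print(n,'small top',reg(P,-.035,.035,.13,.22,.11,.14),'L/R',reg(P,-.035,-.01,.13,.22,.11,.14),reg(P,.01,.035,.13,.22,.11,.14),'F/B',reg(P,-.03,.03,.12,.16,.11,.14),reg(P,-.03,.03,.19,.23,.11,.14),'frame',reg(P,-.085,-.05,.1,.24,.13,.16))
    m=(g<75)&(np.hypot(L[...,0],L[...,1]-.1785)<.02)&(abs(L[...,2]-.129)<.01)
    print(m.sum(),loc(ray(c,u[m].mean(),v[m].mean(),.129)).round(4))
    m=(abs(L[...,0])<.02)&(abs(L[...,2]-.1052)<.006)&(L[...,1]>.08)&(L[...,1]<.12);print('large visible',m.sum(),np.median(L[m],0),L[m][:,1].min())
E
```

```text
clock: 33.45
position: [0.5086, -0.0301, 0.1742]
ee_rot: [0.747, -0.664, 0.004, -0.001]
ft_force: [1.4, -0.8, -0.1]
grip_width: -0.0
t 33.45 p [ 0.5086 -0.0301  0.1742] jawang -83.27 toolz [ 0.007 -0.003 -1.   ] F [ 1.4 -0.8 -0.1] w -0.0
tcp local [-0.0115 -0.0415  0.1742]
scene small top (0.1292, 874) L/R (0.1291, 311) (0.1292, 300) F/B (0.1291, 322) (0.1289, 359) frame (0.1416, 619)
85 [0.0083 0.1774 0.129 ]
large visible 1 [0.01103074 0.08638999 0.10262348] 0.08638998678328924
top small top (0.1301, 936) L/R (0.1299, 334) (0.1302, 328) F/B (0.1301, 356) (0.13, 355) frame (0.1429, 726)
74 [0.0096 0.1795 0.129 ]
large visible 124 [-0.00173046  0.10044232  0.10582664] 0.0882631924509946
```

View pics/i1scene.png

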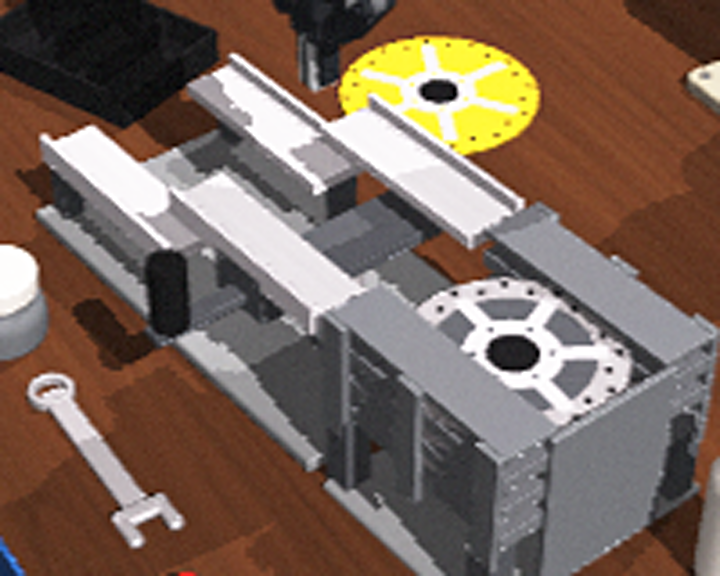

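View pics/i1top.png

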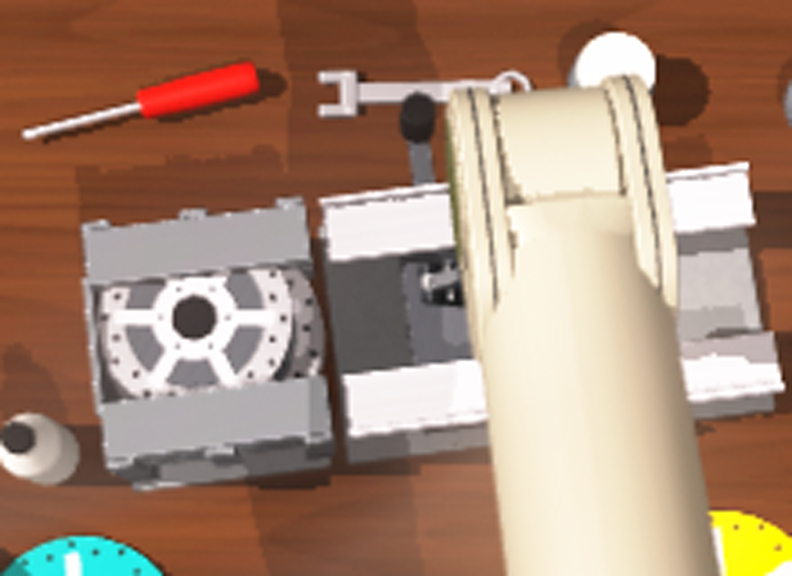

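Both rotors are home and flat. The small one is about 9 mm off centre, within the 18 mm limit. Handing in.

```bash
python3 -c "
from workcell import manip
print(manip.hand_in())"
```

```text
the job is handed in; nothing more can be done
None
```

I raised the lift and pushed the large rotor into the middle slot. Then I lowered it to tray level, took the small rotor across, raised it again and pushed that one into the top slot. I handed in at about 33.5 s; the hand-in reports no verdict.

**Last checks**

| | Large rotor (middle slot) | Small rotor (top slot) |
|---|---|---|
| Force at the stop | 13 N | 10.8 N |
| Centre along the push, seen / expected | 0.167–0.169 / 0.1685 m | 0.177–0.180 / 0.1785 m |
| Sideways offset (limit 18 mm) | about 1 mm | about 9 mm |
| Resting height | within 1 mm of expected | within 1 mm of expected |
| Level | not checked separately | height readings agree within 0.3 mm across it |

- **Large rotor:** its position was measured before the small rotor went in. Afterwards only its back edge showed, still in the right place.
- **Stored rotor and bench items:** I did not measure these at the end. The stored rotor is hidden under the others, and nothing pushed on its level. The bench items in the final close-ups looked unmoved; the hub was outside them.

**What disagreed or failed**
- **Tool height:** the reported tool height was about 40 mm lower than the fingertips seen by the cameras. I used the measured offset throughout.
- **Refused move:** one move was refused because of a typo, so the jaws closed just above the knob without touching anything. I reopened and carried on.

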